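# Seat a temperature probe in the still kettle's thermowell

### The job

Take the steel temperature probe by the middle of its stem and start it well into the thermowell on the side of the still kettle, 5 cm or more; then regrip it further back, towards its head, and slide it in until you feel its sprung nose meet the bottom. Press on only a few millimetres more, so that the spring stays about half compressed and keeps the nose against the bottom, without jamming or ramming it; let go, and leave the other things on the bench alone.

Things in the scene. Friction and masses are not known exactly. Their poses are not given: they have to be found in the camera images.
- probe_mid (a point): Middle of the stem of the temperature probe, on its axis; x axis along the stem towards the copper nose. Round steel stem 10 mm thick; nose end 130 mm ahead of this point; head 20 mm thick from 130 to 152 mm behind it, then a 12 mm plug to 165 mm. Take it here first; it lies level in the rest, about 41 mm above the bench.
- probe: The loose probe, same point and axes as probe_mid, 0.13 to 0.21 kg. Its rounded copper nose, 8 mm thick, is sprung: it gives up to 8 mm back into the stem, against 1 N at first and about 10 N when fully in; beyond that it is solid. Let go half-way in, its tail sags some 3 degrees; pushed on askew it wedges in the bore, so bring it level again.
- thermowell: Well on the kettle's side, origin at the centre of its mouth, 100 mm above the bench, x axis level, into the bore. Funnel 22 mm wide narrowing in 6 mm to a 13 mm bore; rubber lips 18 mm in drag on the stem with 3 to 12 N (17 N as it enters) and hold it. The bottom cannot be seen: 160 to 190 mm from the mouth, different each time. Brass nut 39 mm across.
- kettle: Steel still kettle, fixed, 240 mm across, lid 220 mm high with a glass still head to 315 mm; origin at the centre of its foot; the well's mouth lies 180 mm out from its axis, 60 mm clear of its wall. It carries the bottom of the well. x axis as the thermowell's.
- rest: White rest on the bench, fixed, 200 x 160 mm; x axis along the stems. Two notched plates, 8 mm thick and 50 mm high, stand 75 mm ahead of and behind its origin (underside centre). The stems lie in open notches 14 mm wide: the probe at y = -40 mm, a glass thermometer at y = +40 mm.
- glass_thermometer: Thin glass thermometer with a yellow scale lying in the other notches of the rest, 80 mm beside the probe; 8 mm thick, 250 mm long, origin at its middle. Leave it alone.
- flask: Conical glass flask, 84 mm across and 142 mm high, standing on the bench; origin under its centre. Leave it alone.
- spanner: Steel spanner, 190 mm long, lying flat on the bench. Leave it alone.
- cork_ring: Cork ring, 110 mm across, 30 mm high, lying on the bench. Leave it alone.

How it is judged:
On the way, in this order (a step that is already met when the one before it is completed fails the run):
1. the probe's nose is more than 45 mm into the well while the probe is held within 45 mm of the middle of its stem (x of probe_mid in the frame of thermowell above -0.085 m and distance between the grasp point and probe_mid below 0.045 m and contact force between the fingers and probe above 1 N), for 0.1 s.
2. with the nose not yet at the bottom (less than 155 mm in), the fingers have the probe again more than 50 mm behind the middle of its stem (x of probe_mid in the frame of thermowell between -0.09 and 0.025 m and x of the grasp point in the frame of probe below -0.05 m and contact force between the fingers and probe above 1 N), for 0.1 s.
At the end, for the whole second after the job is handed in: The released probe is at rest in the thermowell, within 5 degrees of its bore, its stem's middle at least 29 mm past the mouth, and its sprung nose still presses on the bottom of the well with 1.5 to 12 N (contact force between probe and kettle between 1.5 and 12 N and x of probe_mid in the frame of thermowell above 0.029 m and angle between the x axis of probe and the x axis of thermowell, either way round below 0.08 rad and linear speed of probe below 0.01 m/s and contact force between the fingers and probe below 0.1 N); the robot touches nothing.
It fails at once if the probe is rammed on the bottom of the well with more than 18 N (contact force between probe and kettle above 18 N).
It fails at once if the probe is jammed in or against the thermowell with more than 40 N (contact force between probe and thermowell above 40 N).
It fails at once if another thing on the bench is moved by more than 30 mm (distance of any of glass_thermometer, flask, spanner, cork_ring from where it was at the start of the episode above 0.03 m).
It also fails if it takes over 72 s, if anything falls off the work surface, if the arm or the gripper's body presses on something with over 40 N, if the wrist force passes 120 N, or if a joint passes its speed limit or range.

### The arm

A 6-joint arm with a two-finger parallel gripper is mounted at the origin on the work surface. World frame = base frame: x ahead of the robot, y to its left, z up, the work surface at z = 0. Lengths are in m, angles in rad, forces in N, time in s.
With the tool pointing down it reaches from about 0.35 to 0.975 m from the base axis. Payload 4.9 kg.
Tool frame: the origin (TCP) lies on the centre line of the jaws, within the pads' length; the fingertips stand 11 mm ahead of it and the grasp point (between the pads) lies 8 mm behind it (manip.finger_overhang is the distance from the TCP to the fingertips, in m); y points along the fingers, z is the direction in which the jaws open and shut, and the axes are right-handed (so a half turn about y gives the same grasp; the last joint's range is limited). The gripper opens to 85 mm and grips with 20 to 120 N. Pads are 22 mm wide; open, the fingers measure 114 mm over their backs; the gripper's body (76 mm by 85 mm) begins 54 mm behind the grasp point. The pads swing forward as they close: fully open they stand 13 mm farther back than shut.
Start: joints at [-1.445, 0.053, 1.613, -0, 1.476, -0.119], TCP at [0.151, -0.606, 0.204] pointing down, gripper open.
Joint ranges: [-3.01, 3.01], [-1.01, 2.22], [0.06, 2.58], [-1.02, 4.17], [0.09, 2.62], [-3.14, 3.14]. Speed limits (rad/s): [2.57, 2.57, 3.14, 3.14, 3.14, 3.14].

### API

Orientations are given as a unit quaternion [w, x, y, z].
In Python, from plant import readout, cams, workorder, manip gives the robot as it stands.
- The arm moves only by the tool play_rows, never from a script. Its arguments are lists of equal length, an entry for each row: "slide": the shift along the tool's x, y, z in cm, a list of three; "yaw": the turn about the tool's y in degrees; "grip": the closure, from -1 (fully open) to 1 (shut), so that 0 is half open. In form: {"slide": [[x, y, z], ...], "yaw": [yaw, ...], "grip": [grip, ...]}. A call has 1 to 12 rows; each row shifts and turns the commanded pose from where the row before left it, along the tool's axes as they then stand; what a row does not reach is not made up. A row lasts 1/10 s, in which the tool goes at most 50 mm and 8.59 degrees, less where a joint would pass 70% of its speed; a pose out of reach is approached as far as the arm can. A call with a gripper value outside its range is refused whole. The fingers move at their own pace and stop on an object; the grip force is fixed at half the most. Time passes only in rows, so rows that do not move let the fingers close. It gives the time, the measured TCP pose, the force and the opening at its end, in the units of the state.
- readout.state(): the state, without advancing time (a new reading comes with each control period).
- cams.grab_frame(name): name is "side" or "top" or "wrist"; returns a dict with "image" (480x640x3 uint8, red, green, blue), "mtx" (3x3 intrinsics, pixels), "R" (3x3) and "t" (3): a world point X has camera coordinates R X + t; the wrist camera has in their place "mount" (4x4, takes a point from camera to tool coordinates, whose origin is the TCP and whose axes are the tool frame's). Camera axes: x right, y down, z forward; pixel columns grow to the right and rows downward; lengths in m; the calibration is good to about 2 mm. A picture is of the moment at which its call begins: read the wrist's pose just before it. There is no depth.
- workorder.job_done(): hands the job in, once; it reports no verdict.
The state is a dict: "time": time; "joint_pos": joint angles; "joint_vel": joint speeds; "joint_efforts": joint torques, N m; "tool_pos": TCP position; "tool_rot": TCP orientation; "contact_force": force on the tool from outside, world axes, zero at the start; "ft_torque": the same for the moment, N m; "gripper_width": opening from 0.0 (shut) to 1.0 (fully open).
Only numpy, scipy, OpenCV 4.12 (cv2) and the standard library are available. Lean on these libraries where they do the work, as an engineer would, in place of code of your own. Each camera call takes 0.05 s, during which the arm holds its last target.

## Working session

There is one attempt and no reset: what is moved stays moved. The work goes in short steps, Python scripts to look and compute and a tool call to move; the robot and the scene stay as the last step left them, time stands still between calls to the robot, and variables do not carry over. Pictures are saved under pics/ and viewed, and the job is handed in when it is done.

Besides the shell and the picture viewer there is one more tool, called after "Request:" as a command line: name --pt "numbers of a row" for each row, then --argument value for the rest. play_rows: Moves the arm, as the interface text tells. Its arguments: {"type":"object","properties":{"slide":{"type":"array","items":{"type":"array","items":{"type":"number"}}},"yaw":{"type":"array","items":{"type":"number"}},"grip":{"type":"array","items":{"type":"number"}}},"required":["slide","yaw","grip"]}

```bash
ls; mkdir -p pics; python3 - <<'E'
from plant import readout, cams, workorder, manip
import cv2,numpy as np
s=readout.state()
print({k:np.round(v,3) for k,v in s.items()}, manip.finger_overhang)
for n in ["side","top","wrist"]:
    f=cams.grab_frame(n)
    cv2.imwrite(f"pics/{n}0.png",f["image"][:,:,::-1])
    np.savez(f"pics/{n}0.npz",**f)
    print(n,{k:np.round(v,4).tolist() for k,v in f.items() if k!="image"})
E
```

```text
pics
{'time': np.float64(0.0), 'joint_pos': array([-1.445,  0.053,  1.614, -0.   ,  1.476, -0.119]), 'joint_vel': array([ 0.001,  0.001, -0.   , -0.   , -0.   ,  0.001]), 'joint_efforts': array([ 0.0000e+00, -3.9369e+01, -3.7018e+01,  0.0000e+00,  7.0000e-03,
       -0.0000e+00]), 'tool_pos': array([ 0.151, -0.606,  0.203]), 'tool_rot': array([ 0.086, -0.086,  0.703, -0.701]), 'contact_force': array([-0.724,  0.713, -0.522]), 'ft_torque': array([0.032, 0.005, 0.011]), 'gripper_width': np.float64(1.0)} 0.011
side {'mtx': [[578.7782, 0.0, 329.2418], [0.0, 578.7782, 249.1593], [0.0, 0.0, 1.0]], 'R': [[-0.9492, -0.3146, -0.0095], [-0.243, 0.7515, -0.6134], [0.2001, -0.5799, -0.7897]], 't': [0.4947, 0.1956, 1.431]}
top {'mtx': [[513.2754, 0.0, 319.2972], [0.0, 513.2754, 239.1647], [0.0, 0.0, 1.0]], 'R': [[0.0284, -0.9996, -0.0009], [-0.9846, -0.0278, -0.1728], [0.1727, 0.0058, -0.985]], 't': [-0.0481, 0.552, 1.2514]}
wrist {'mtx': [[385.7511, 0.0, 321.5593], [0.0, 385.7511, 240.0095], [0.0, 0.0, 1.0]], 'mount': [[-0.0006, 0.9626, 0.2708, -0.0695], [0.0006, -0.2708, 0.9626, -0.17], [1.0, 0.0008, -0.0004, 0.0007], [0.0, 0.0, 0.0, 1.0]]}
```

View pics/top0.png

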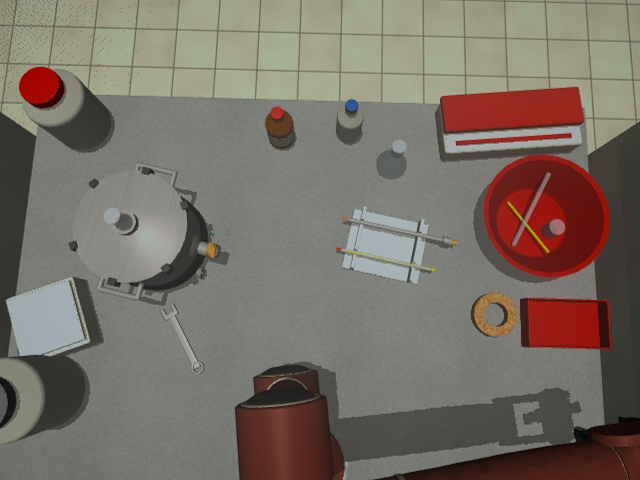

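View pics/side0.png

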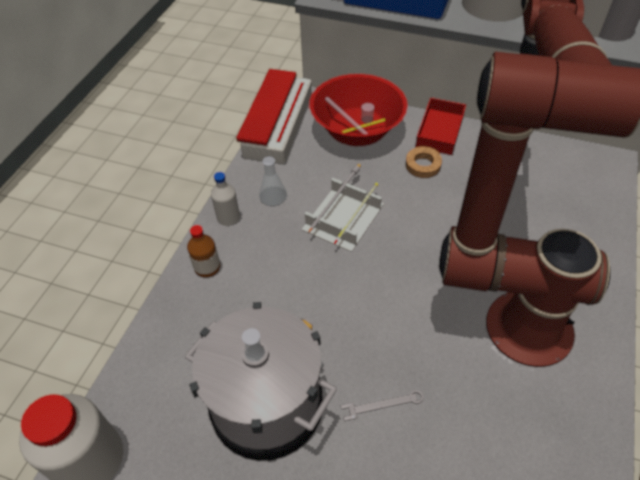

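View pics/wrist0.png

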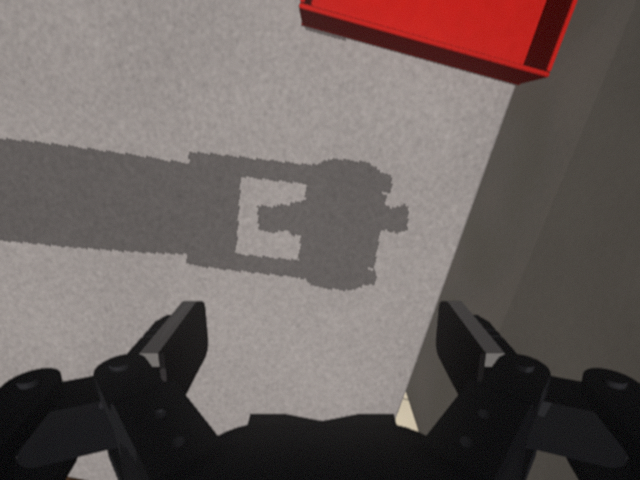

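The top view shows the rest at about (388,243), with the probe in its upper notches (nose near (343,218), head near (450,242)). The brass nut is at about (210,250), pointing right. I'll zoom in on both.

```bash
cat > h.py <<'E'
import numpy as np,cv2
from scipy.spatial.transform import Rotation as Ro
def ray(f,u,v,tp=None,tr=None):
    d=np.linalg.inv(f["mtx"])@np.array([u,v,1.])
    if "R" in f:
        R=np.array(f["R"]);t=np.array(f["t"])
        return -R.T@t, R.T@d
    M=np.array(f["mount"]); Rt=Ro.from_quat(tr,scalar_first=True).as_matrix()
    return Rt@M[:3,3]+tp, Rt@(M[:3,:3]@d)
def onz(f,u,v,z,**k):
    o,d=ray(f,u,v,**k); return o+d*(z-o[2])/d[2]
def proj(f,X,tp=None,tr=None):
    X=np.asarray(X,float)
    if "R" in f: c=f["R"]@X+f["t"]
    else:
        M=np.array(f["mount"]); Rt=Ro.from_quat(tr,scalar_first=True).as_matrix()
        c=M[:3,:3].T@(Rt.T@(X-tp)-M[:3,3])
    p=f["mtx"]@c; return p[:2]/p[2]
def crop(img,u0,v0,u1,v1,s,name):
    c=cv2.resize(img[v0:v1,u0:u1,::-1],None,fx=s,fy=s,interpolation=cv2.INTER_CUBIC); cv2.imwrite(name,c)
E
python3 - <<'E'
from h import *
f=dict(np.load("pics/top0.npz"))
crop(f["image"],330,195,470,295,5,"pics/t_rest.png")
crop(f["image"],150,200,250,300,6,"pics/t_well.png")
g=dict(np.load("pics/side0.npz"))
crop(g["image"],290,155,400,255,6,"pics/s_rest.png")
E
```

```text
(no output)
```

View pics/t_rest.png

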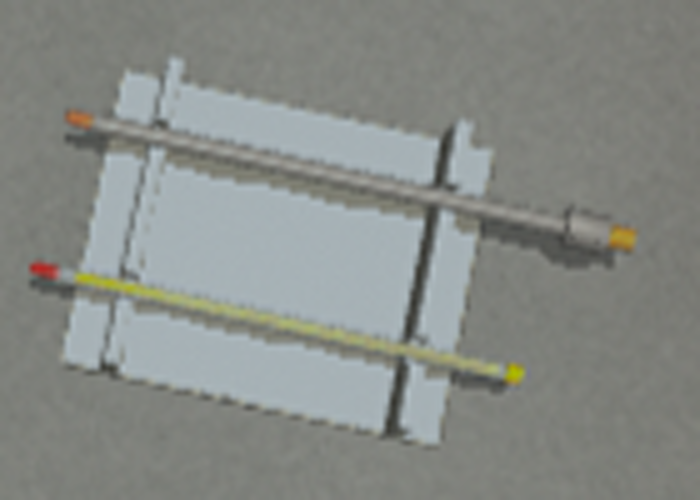

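View pics/t_well.png

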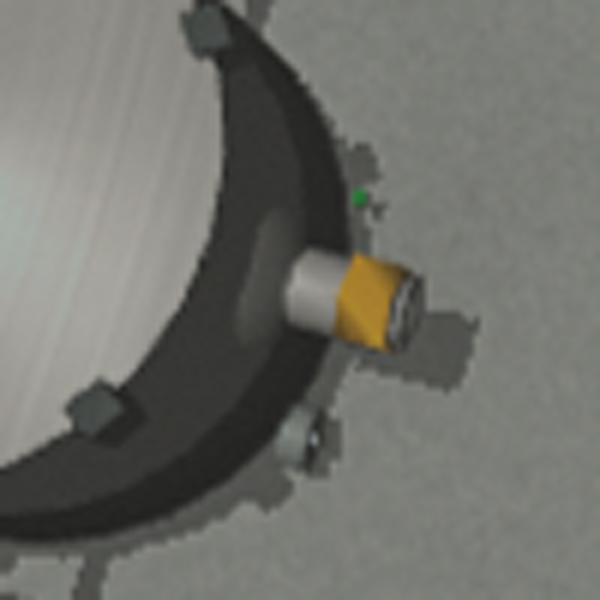

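View pics/s_rest.png

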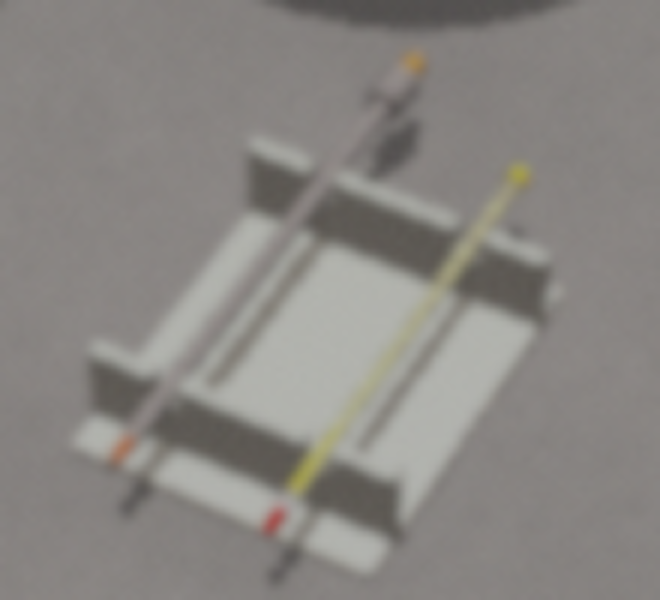

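```bash
python3 - <<'E'
from h import *
f=dict(np.load("pics/top0.npz")); g=dict(np.load("pics/side0.npz"))
n=onz(f,343.2,218.4,.041); p=onz(f,457.0,242.6,.041)
print("nose",n,"plug",p,np.linalg.norm(n-p))
d=(n-p);d/=np.linalg.norm(d); print("mid",n-d*.13,p+d*.165,"yaw",np.degrees(np.arctan2(d[1],d[0])))
gn=onz(g,290+118/6,155+462/6,.041);gp=onz(g,290+416/6,155+57/6,.041);print("side",gn,gp)
m=onz(f,218.1,251.4,.1);print("mouth",m)
# lid: mask circle
im=f["image"].copy();hsv=cv2.cvtColor(im,cv2.COLOR_RGB2HSV)
gray=cv2.cvtColor(im,cv2.COLOR_RGB2GRAY)
m_=((gray>115)*255).astype(np.uint8); m_[:160]=0;m_[310:]=0;m_[:,:65]=0;m_[:,200:]=0
m_=cv2.morphologyEx(m_,cv2.MORPH_OPEN,np.ones((3,3)))
cv2.imwrite("pics/mask.png",cv2.resize(m_[150:310,50:230],None,fx=3,fy=3))
crop(im,50,150,230,310,4,"pics/kettle.png")
h=cv2.inRange(hsv,(12,120,90),(30,255,255));ys,xs=np.nonzero(h[225:275,195:230]);print("brass",xs.mean()+195,ys.mean()+225,xs.min()+195,xs.max()+195)
crop(g["image"],180,290,360,460,4,"pics/s_kettle.png")
E
```

```text
nose [ 0.61013001 -0.09215588  0.041     ] plug [ 0.55539427 -0.38257787  0.041     ] 0.29553499123409455
mid [ 0.58605284 -0.21990677  0.041     ] [ 0.58595375 -0.22043251  0.041     ] yaw 79.32668341925911
side [ 0.60751477 -0.09245462  0.041     ] [ 0.55353105 -0.38510009  0.041     ]
mouth [0.50708594 0.21107621 0.1       ]
brass 210.65254237288136 249.77118644067798 206 216
```

View pics/kettle.png

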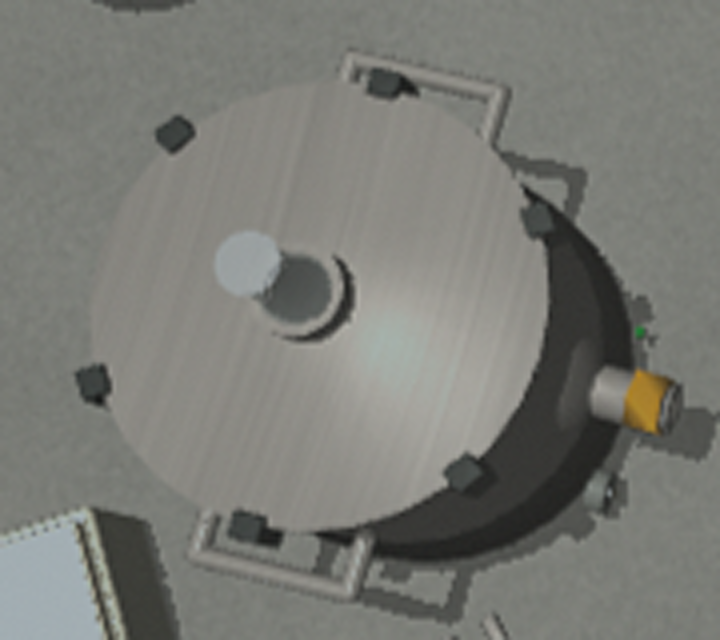

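View pics/s_kettle.png

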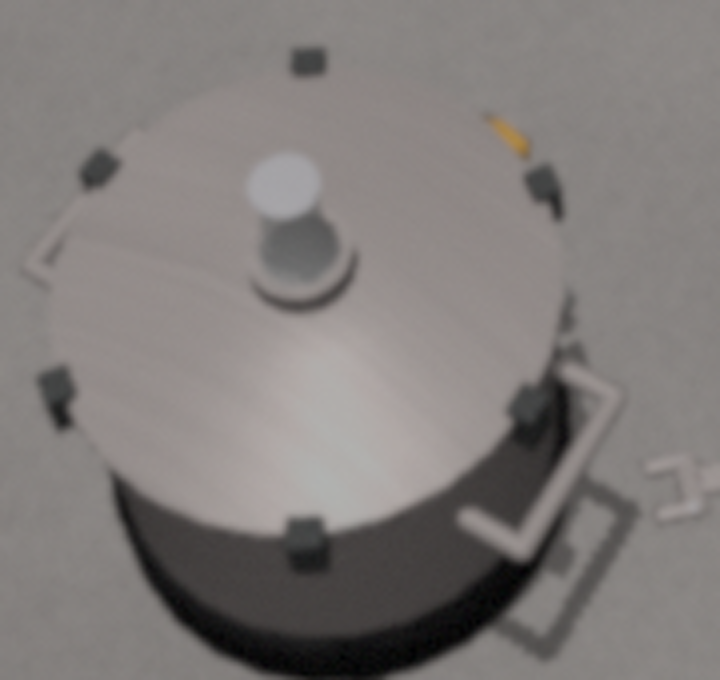

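```bash
python3 - <<'E'
from h import *
from scipy.optimize import least_squares
f=dict(np.load("pics/top0.npz"))
P=[(91,330),(548,300),(545,330),(340,82),(250,95),(130,190),(105,255),(115,410),(160,478),(520,400),(420,505),(300,532),(440,110),(510,175)]
for z in (.20,.205,.21,.22):
    W=np.array([onz(f,50+a/4-.4,150+b/4-.4,z)[:2] for a,b in P])
    r=least_squares(lambda q:np.hypot(*(W-q[:2]).T)-q[2],[.5,.4,.12])
    m=onz(f,218.1,251.4,.1)[:2]; v=r.x[:2]-m
    print(z,r.x,np.std(r.fun)*1e3,"mouth-center",np.linalg.norm(v),np.degrees(np.arctan2(v[1],v[0])))
for a,b in [((350,52),(508,92)),((195,557),(352,595))]:
    A=onz(f,50+a[0]/4,150+a[1]/4,.17);B=onz(f,50+b[0]/4,150+b[1]/4,.17);v=A-B;print(np.degrees(np.arctan2(v[1],v[0])))
E
```

```text
0.2 [0.54622573 0.39267956 0.1279843 ] 1.2478800916704769 mouth-center 0.18577325211610027 77.83745596924659
0.205 [0.54526176 0.39076149 0.12741695] 1.2423482499663039 mouth-center 0.18369592802582843 78.00532890370539
0.21 [0.5442978  0.38884342 0.1268496 ] 1.2368164082621471 mouth-center 0.18162021694295216 78.17704053090758
0.22 [0.54236987 0.38500728 0.12571489] 1.225752724853787 mouth-center 0.17747386013753394 78.53250563239645
77.05657914043758
78.27598031678963
```

```bash
python3 - <<'E'
from h import *
R=Ro.from_quat([ 0.086, -0.086,  0.703, -0.701],scalar_first=True).as_matrix();print(R.round(3))
E
```

```text
[[-0.97  -0.     0.241]
 [-0.241  0.003 -0.97 ]
 [-0.    -1.    -0.003]]
```

Request:
play_rows --pt "0 -0.6 0" --pt "0 -0.6 0" --pt "0 -0.6 0" --pt "0 -0.6 0" --pt "0 -0.6 0" --pt "0 -0.6 0" --pt "0 -0.6 0" --pt "0 -0.6 0" --yaw '[-8.1, -8.1, -8.1, -8.1, -8.1, -8.1, -8.1, -8.1]' --grip '[-1, -1, -1, -1, -1, -1, -1, -1]'

```text
time: 0.95
tool_pos: [0.1514, -0.6061, 0.2521]
tool_rot: [0.451, -0.45, 0.545, -0.545]
contact_force: [-0.6, -0.4, 0.7]
gripper_width: 1.006
```

Request:
play_rows --pt "-3.7 0 2.95" --pt "-3.7 0 2.95" --pt "-3.7 0 2.95" --pt "-3.7 0 2.95" --pt "-3.7 0 2.95" --pt "-3.7 0 2.95" --pt "-3.7 0 2.95" --pt "-3.7 0 2.95" --pt "-3.7 0 2.95" --pt "-3.7 0 2.95" --pt "-3.7 0 2.95" --pt "-3.7 0 2.95" --yaw '[0, 0, 0, 0, 0, 0, 0, 0, 0, 0, 0, 0]' --grip '[-1, -1, -1, -1, -1, -1, -1, -1, -1, -1, -1, -1]'

```text
time: 2.15
tool_pos: [0.5859, -0.2377, 0.252]
tool_rot: [0.449, -0.449, 0.546, -0.546]
contact_force: [-0.4, -1.1, 0.6]
gripper_width: 0.998
```

Request:
play_rows --pt "0 1.0 0" --pt "0 1.0 0" --pt "0 1.0 0" --pt "0 0 0" --pt "0 0 0" --yaw '[0, 0, 0, 0, 0]' --grip '[-1, -1, -1, -1, -1]'

```text
time: 2.65
tool_pos: [0.5838, -0.2402, 0.2218]
tool_rot: [0.448, -0.449, 0.547, -0.546]
contact_force: [-0.6, 0.6, 0.3]
gripper_width: 0.998
```

```bash
cat >> h.py <<'E'
def snap(name,fn):
    from plant import readout,cams
    s=readout.state(); f=cams.grab_frame(name)
    cv2.imwrite(f"pics/{fn}.png",f["image"][:,:,::-1])
    np.savez(f"pics/{fn}.npz",tp=s["tool_pos"],tr=s["tool_rot"],**f)
    R=Ro.from_quat(s["tool_rot"],scalar_first=True).as_matrix()
    print(np.round(s["time"],2),np.round(s["tool_pos"],4),"heading",np.degrees(np.arctan2(R[1,0],R[0,0])).round(2),"q",np.round(s["joint_pos"],2))
    return f,dict(tp=np.array(s["tool_pos"]),tr=np.array(s["tool_rot"])),R
def load(fn):
    f=dict(np.load(f"pics/{fn}.npz")); k=dict(tp=f.pop("tp"),tr=f.pop("tr")); return f,k
E
python3 - <<'E'
from h import *
f,k,R=snap("wrist","w1")
for p in [(0.586,-.22,.041),(.610,-.0922,.041),(.5554,-.3826,.041)]: print(proj(f,p,**k))
E
```

```text
2.65 [ 0.5838 -0.2402  0.2218] heading -101.28 q [-0.51  0.06  1.58 -0.    1.51 -0.31]
[318.69486429 186.72452649]
[316.68903932  27.80625858]
[320.67055195 348.17743834]
```

View pics/w1.png

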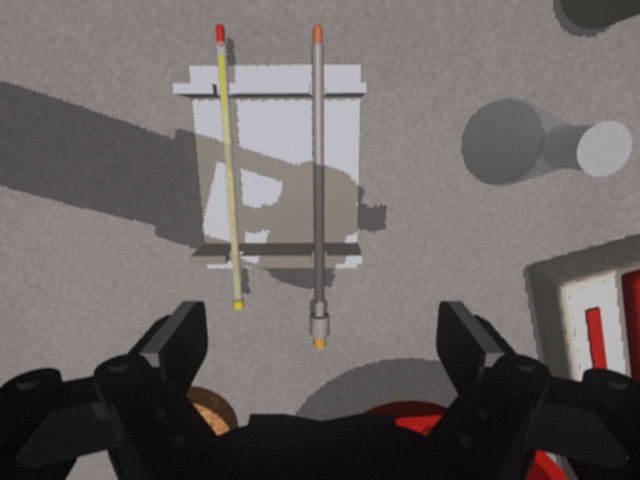

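The wrist view confirms the top view: nose tip at about (318,25), plug at (320,348), flask to the right and glass thermometer to the left. Next I'll refine the position and check the jaw line.

```bash
python3 - <<'E'
from h import *
f,k=load("w1")
n=onz(f,317.8,24.5,.041,**k);p=onz(f,320.2,348.5,.041,**k);d=(n-p)/np.linalg.norm(n-p)
print(n,p,np.linalg.norm(n-p),np.degrees(np.arctan2(d[1],d[0])),n-.13*d)
R=Ro.from_quat(k["tr"],scalar_first=True).as_matrix()
for b in(0,.015,.02):
  t=n-(.13+b)*d; t[2]=.041-.008
  print(b,(R.T@(t-k["tp"])*100).round(2))
E
```

```text
[ 0.61137169 -0.0899959   0.041     ] [ 0.55485385 -0.38287194  0.041     ] 0.2982794624194049 79.07758998835301 [ 0.58673935 -0.21764091  0.041     ]
0 [-2.27 18.88 -0.13]
0.015 [-0.77 18.88 -0.12]
0.02 [-0.27 18.88 -0.12]
```

Request:
play_rows --pt "-0.4 2.0 -0.1" --pt "0 3 0" --pt "0 3 0" --pt "0 3 0" --pt "0 2.5 0" --pt "0 2.0 0" --pt "0 1.5 0" --pt "0 1.0 0" --pt "0 0.8 0" --pt "0 0 0" --pt "0 0 0" --yaw '[-0.5, 0, 0, 0, 0, 0, 0, 0, 0, 0, 0]' --grip '[-0.2, -0.2, -0.2, -0.2, -0.2, -0.2, -0.2, -0.2, -0.2, -0.2, -0.2]'

```text
time: 3.8
tool_pos: [0.5852, -0.2356, 0.0352]
tool_rot: [-0.451, 0.451, -0.544, 0.545]
contact_force: [-0.0, 0.9, 0.4]
gripper_width: 0.599
```

```bash
python3 - <<'E'
from h import *
f,k,R=snap("wrist","w2")
E
```

```text
3.8 [ 0.5852 -0.2356  0.0352] heading -100.68 q [-0.5   0.22  1.72  0.    1.19 -0.31]
```

View pics/w2.png

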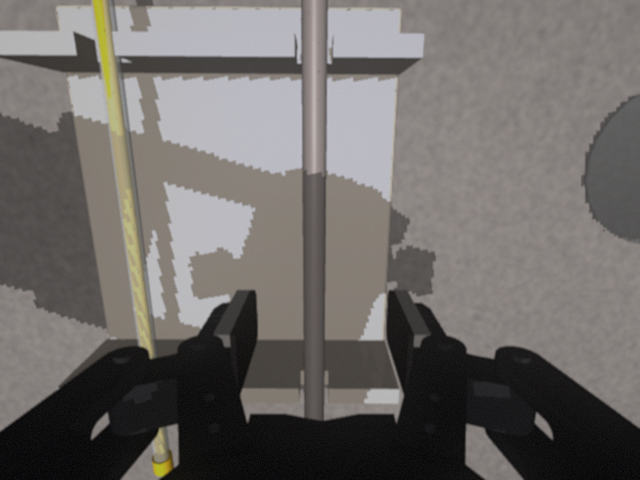

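Request:
play_rows --pt "0 0.2 -0.35" --pt "0 0 0" --pt "0 0 0" --pt "0 0 0" --pt "0 0 0" --pt "0 0 0" --pt "0 0 0" --pt "0 0 0" --pt "0 0 0" --yaw '[0, 0, 0, 0, 0, 0, 0, 0, 0]' --grip '[-0.2, 1, 1, 1, 1, 1, 1, 1, 1]'

```text
time: 4.75
tool_pos: [0.5812, -0.2346, 0.0324]
tool_rot: [0.451, -0.451, 0.544, -0.544]
contact_force: [1.4, 0.1, -0.3]
gripper_width: -0.001
```

```bash
python3 - <<'E'
from h import *
f,k,R=snap("wrist","w3")
from plant import readout
s=readout.state();print(s["gripper_width"],s["contact_force"])
E
```

```text
4.75 [ 0.5812 -0.2346  0.0324] heading -100.67 q [-0.5   0.22  1.73  0.    1.19 -0.32]
0.0005650290388918326 [ 1.74238359  0.26459158 -0.61285994]
```

View pics/w3.png

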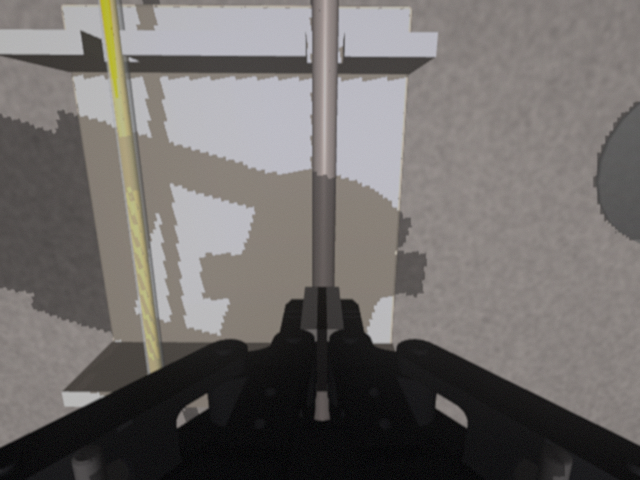

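The fingers closed fully (width 0), so the stem may not be between the pads. I'll check the side and top views.

```bash
python3 - <<'E'
from h import *
f,k,R=snap("side","s3")
crop(f["image"],240,110,440,260,4,"pics/s3c.png")
f,k,R=snap("top","t3")
crop(f["image"],300,170,480,305,4,"pics/t3c.png")
f,k=load("w3"); R=Ro.from_quat(k["tr"],scalar_first=True).as_matrix()
for q in [(0,.011,0),(0,0,0),(0,-.008,0),(.011,.011,0),(-.011,.011,0),(-.011,-.008,0)]: print(q,proj(f,k["tp"]+R@np.array(q),**k))
crop(f["image"],240,230,400,440,3.5,"pics/w3c.png")
E
```

```text
4.8 [ 0.5811 -0.2346  0.0324] heading -100.67 q [-0.5   0.22  1.73 -0.    1.19 -0.32]
4.85 [ 0.5812 -0.2346  0.0324] heading -100.67 q [-0.5   0.22  1.73  0.    1.19 -0.32]
(0, 0.011, 0) [319.2845491  273.79068268]
(0, 0, 0) [319.1348652  282.04578902]
(0, -0.008, 0) [319.0145832  288.67937286]
(0.011, 0.011, 0) [319.30521176 294.16174178]
(-0.011, 0.011, 0) [319.26323965 252.7819754 ]
(-0.011, -0.008, 0) [318.98632324 265.6862834 ]
```

View pics/s3c.png

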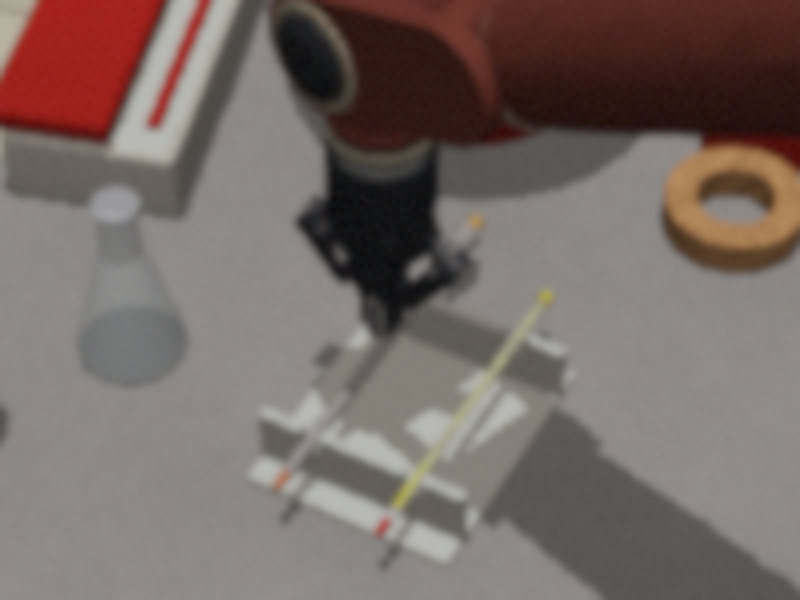

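View pics/t3c.png

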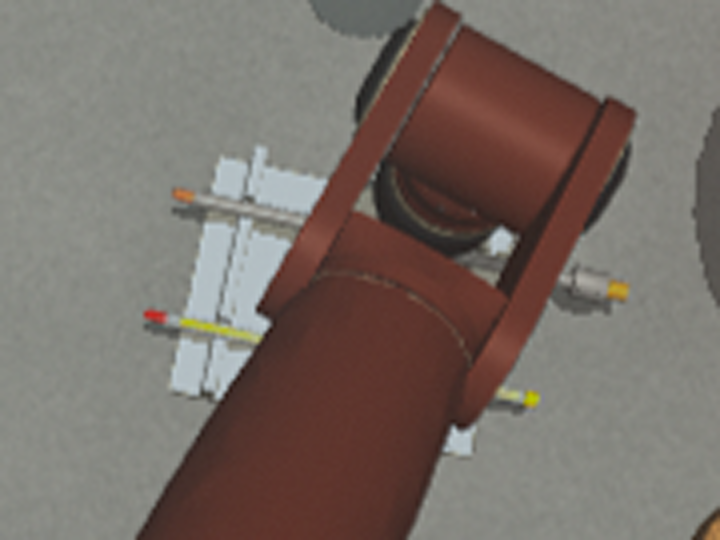

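View pics/w3c.png

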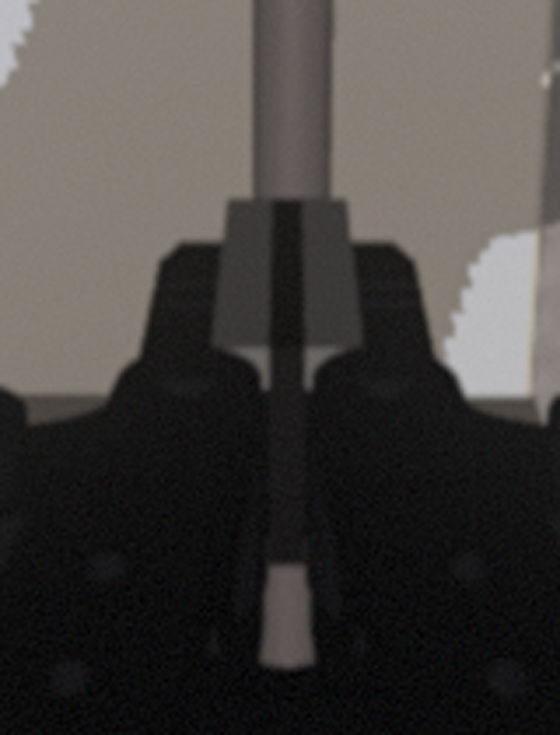

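```bash
python3 - <<'E'
from h import *
f,k=load("s3"); R=Ro.from_quat(k["tr"],scalar_first=True).as_matrix()
for q in [(0,.011,0),(0,0,0),(0,-.008,0),(-.011,.011,0),(.011,.011,0),(0,-.03,0)]:
  p=proj(f,k["tp"]+R@np.array(q)); print(q,(p-[240,110])*4)
# stem
n=np.array([.610,-.091,.041]);p=np.array([.5552,-.3828,.041])
for a in (0,.25,.5,.55,.6,.75,1): print(a,(proj(f,n+a*(p-n))-[240,110])*4)
g,kk=load("w3")
for a in (.25,.4,.5,.55,.6): print(a,proj(g,n+a*(p-n),**kk))
crop(f["image"],300,150,400,225,8,"pics/s3d.png")
E
```

```text
(0, 0.011, 0) [380.18314531 369.06385535]
(0, 0, 0) [380.15801352 358.6574795 ]
(0, -0.008, 0) [380.1395698 351.0204478]
(-0.011, 0.011, 0) [372.82726099 379.03600466]
(0.011, 0.011, 0) [387.48746913 359.16160505]
(0, -0.03, 0) [380.08811427 329.71413933]
0 [274.50533009 488.70473692]
0.25 [328.13411185 416.47090033]
0.5 [379.19508419 347.69570515]
0.55 [389.11529356 334.33394755]
0.6 [398.94140575 321.09893159]
0.75 [427.86835973 282.13655359]
1 [474.31759119 219.57301801]
0.25 [323.32040386 121.64454013]
0.4 [323.19093971 229.67180229]
0.5 [323.11454814 293.41433305]
0.55 [323.07892665 323.13755918]
0.6 [323.04487052 351.554618  ]
```

View pics/s3d.png

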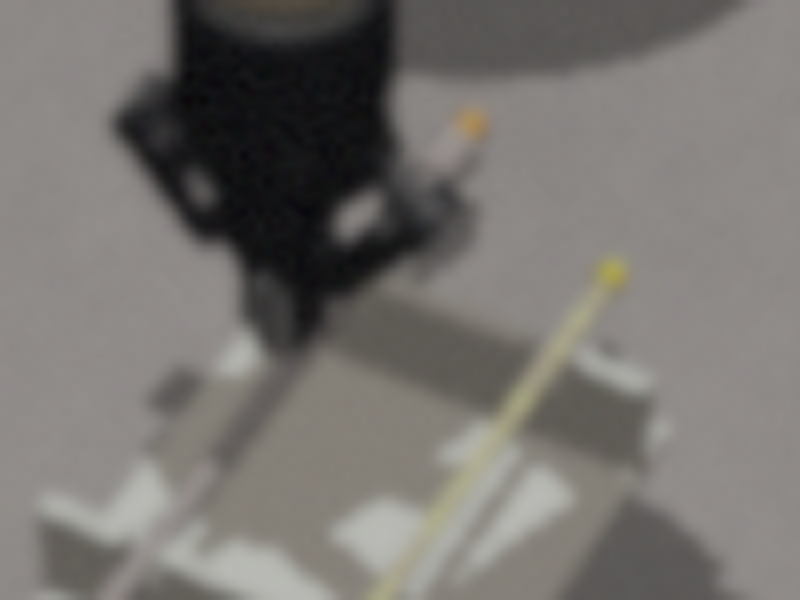

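```bash
python3 - <<'E'
from h import *
import plant
from plant import manip,readout
print([ (a,getattr(manip,a)) for a in dir(manip) if not a.startswith("_")])
f,k=load("s3"); g,kk=load("w3"); R=Ro.from_quat(k["tr"],scalar_first=True).as_matrix()
o1,d1=ray(g,322,287,**kk); o2,d2=ray(f,335.2,193.3)
A=np.stack([d1,-d2],1); s=np.linalg.lstsq(A,o2-o1,rcond=None)[0]
P1=o1+d1*s[0];P2=o2+d2*s[1];print(P1,P2,"tool:",(R.T@(P1-kk["tp"])).round(4),(R.T@(P2-kk["tp"])).round(4))
# w0: pads when open
f=dict(np.load("pics/wrist0.npz"));
E
```

```text
[('IKError', <class 'plant.IKError'>), ('finger_overhang', 0.011)]
[ 0.5843705  -0.22468604  0.06313562] [ 0.578771   -0.22891832  0.06529533] tool: [-0.0103 -0.0308  0.0013] [-0.0051 -0.0329 -0.0034]
```

Both views agree. The fingertips triangulate to about 42 mm further back than stated (tool y ≈ -0.03, so z ≈ 0.063), and the jaws shut above the stem. I'll open, lower in small steps while watching the force, and look again.

Request:
play_rows --pt "0 0 0" --pt "0 0 0" --pt "0 0 0" --pt "-0.8 0 0.1" --pt "0 0.5 0" --pt "0 0.5 0" --pt "0 0.5 0" --pt "0 0.5 0" --pt "0 0 0" --yaw '[0, 0, 0, 0, 0, 0, 0, 0, 0]' --grip '[0, 0, 0, 0, 0, 0, 0, 0, 0]'

```text
time: 5.8
tool_pos: [0.5827, -0.2266, 0.011]
tool_rot: [0.451, -0.452, 0.545, -0.544]
contact_force: [0.4, 0.9, -0.4]
gripper_width: 0.503
```

```bash
python3 - <<'E'
from h import *
f,k,R=snap("wrist","w4")
f,k,R=snap("side","s4")
crop(f["image"],300,150,400,225,8,"pics/s4d.png")
p=proj(f,k["tp"]+R@np.array([0,.011,0])); print((p-[300,150])*8)
p=proj(f,k["tp"]+R@np.array([0,-.031,0])); print((p-[300,150])*8)
E
```

```text
5.8 [ 0.5827 -0.2266  0.011 ] heading -100.68 q [-0.49  0.24  1.74 -0.    1.16 -0.3 ]
5.85 [ 0.5831 -0.2267  0.0116] heading -100.68 q [-0.49  0.24  1.74  0.    1.16 -0.3 ]
[268.62085302 471.12769176]
[268.08576819 392.05270447]
```

View pics/w4.png

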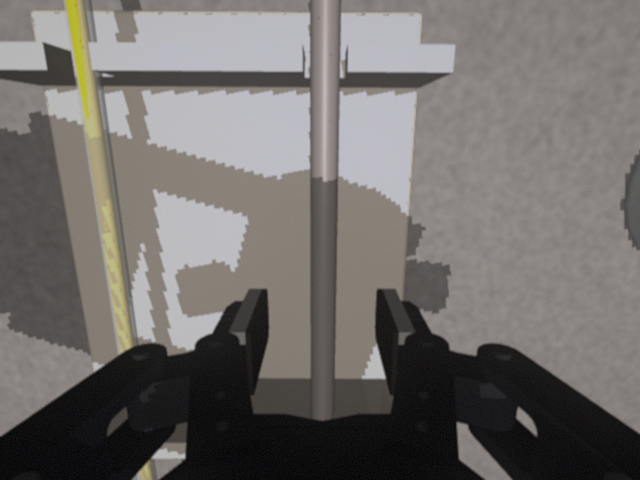

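View pics/s4d.png

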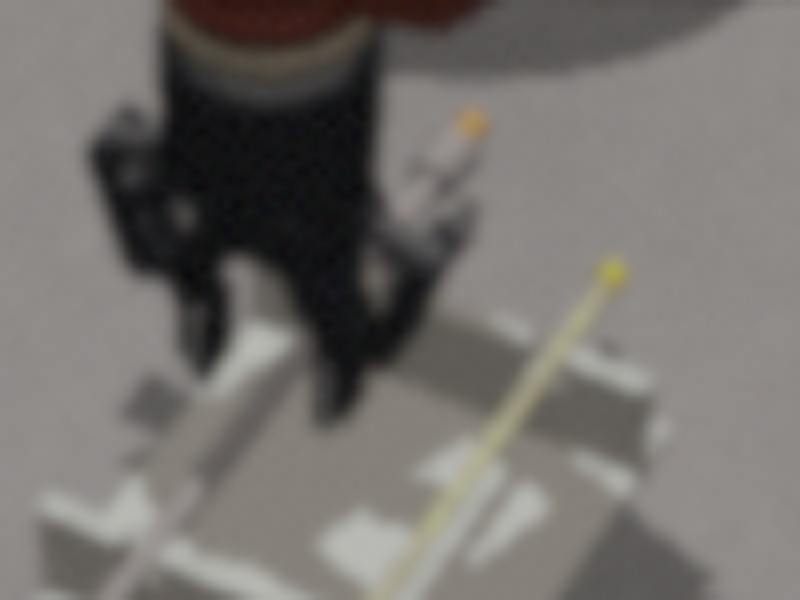

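Request:
play_rows --pt "0 0.5 0" --pt "0 0.5 0" --pt "0 0.4 0" --pt "0 0 0" --yaw '[0, 0, 0, 0]' --grip '[0, 0, 0, 0]'

```text
time: 6.3
tool_pos: [0.5829, -0.2266, -0.0027]
tool_rot: [0.451, -0.452, 0.545, -0.544]
contact_force: [0.4, 0.7, -0.1]
gripper_width: 0.501
```

Request:
play_rows --pt "0 0.3 0" --pt "0 0.3 0" --pt "0 0 0" --yaw '[0, 0, 0]' --grip '[0, 0, 0]'

```text
time: 6.6
tool_pos: [0.5833, -0.2267, -0.0082]
tool_rot: [0.451, -0.451, 0.545, -0.544]
contact_force: [-1.0, -0.7, 0.2]
gripper_width: 0.495
```

Request:
play_rows --pt "0 0 0" --pt "0 0 0" --pt "0 0 0" --pt "0 0 0" --pt "0 0 0" --pt "0 0 0" --pt "0 0 0" --yaw '[0, 0, 0, 0, 0, 0, 0]' --grip '[1, 1, 1, 1, 1, 1, 1]'

```text
time: 7.3
tool_pos: [0.584, -0.2271, -0.0073]
tool_rot: [-0.451, 0.451, -0.544, 0.545]
contact_force: [0.0, 0.4, 2.1]
gripper_width: 0.089
```

The width is now 0.09, so it has something. I'll lift slightly and check.

Request:
play_rows --pt "0 -0.5 0" --pt "0 -1 0" --pt "0 -1.5 0" --pt "0 -2 0" --pt "0 -2 0" --pt "0 -2 0" --pt "0 -1 0" --pt "0 0 0" --pt "0 0 0" --yaw '[0, 0, 0, 0, 0, 0, 0, 0, 0]' --grip '[1, 1, 1, 1, 1, 1, 1, 1, 1]'

```text
time: 8.2
tool_pos: [0.5834, -0.2268, 0.0922]
tool_rot: [0.451, -0.451, 0.544, -0.544]
contact_force: [-0.6, 0.3, -1.9]
gripper_width: 0.094
```

```bash
python3 - <<'E'
from h import *
f,k,R=snap("wrist","w5")
f,k,R=snap("side","s5")
crop(f["image"],270,100,410,220,5.5,"pics/s5c.png")
f,k,R=snap("top","t5")
crop(f["image"],300,170,480,305,4,"pics/t5c.png")
E
```

```text
8.2 [ 0.5834 -0.2268  0.0922] heading -100.68 q [-0.49  0.15  1.71  0.    1.29 -0.3 ]
8.25 [ 0.5829 -0.2265  0.0913] heading -100.68 q [-0.49  0.15  1.71 -0.    1.29 -0.3 ]
8.3 [ 0.5827 -0.2264  0.0909] heading -100.68 q [-0.49  0.15  1.71  0.    1.29 -0.3 ]
```

View pics/w5.png

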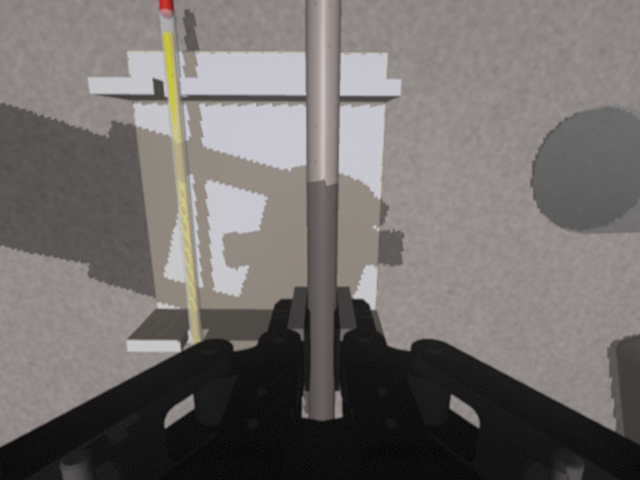

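View pics/s5c.png

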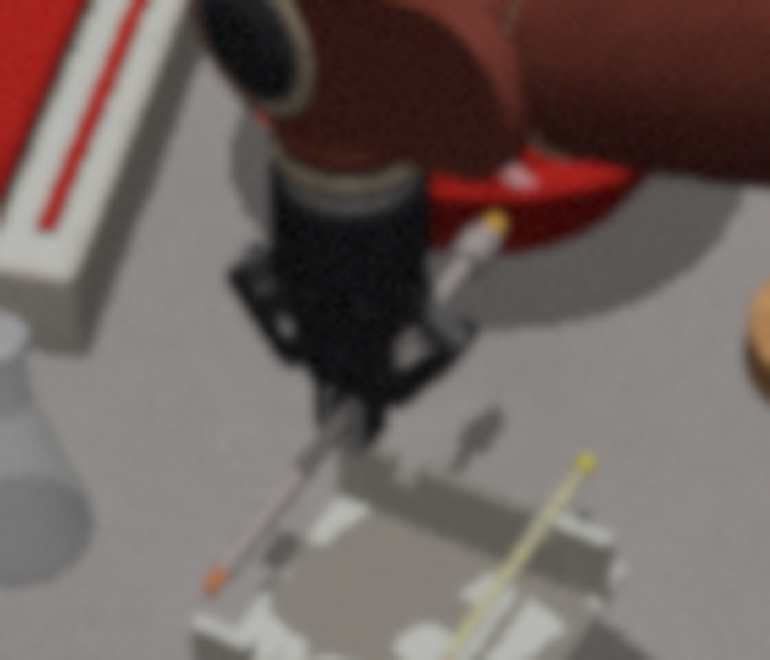

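View pics/t5c.png

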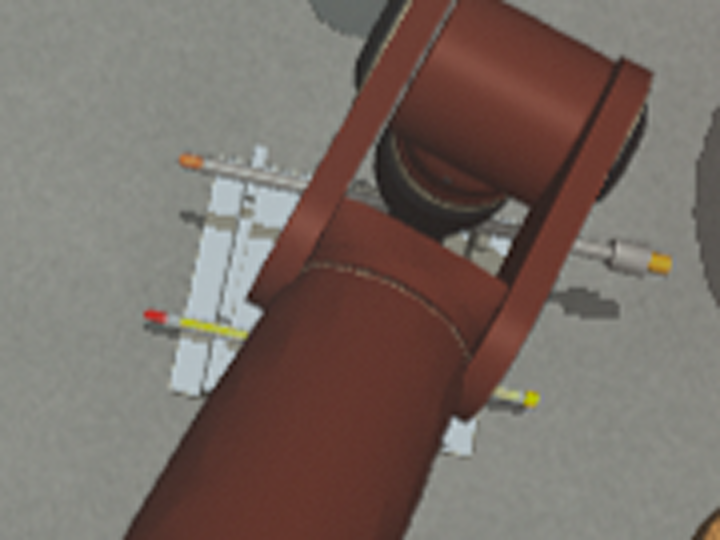

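The probe is held and clear of the rest, and the thermometer hasn't moved. I'll triangulate both ends of the probe to get its height and pitch.

```bash
cat >> h.py <<'E'
def tri(a,b):
    (o1,d1),(o2,d2)=a,b
    s=np.linalg.lstsq(np.stack([d1,-d2],1),o2-o1,rcond=None)[0]
    P,Q=o1+d1*s[0],o2+d2*s[1]; return (P+Q)/2,np.linalg.norm(P-Q)
E
python3 - <<'E'
from h import *
t,k=load("t5");s,_=load("s5")
n,e1=tri(ray(t,345.0,209.8),ray(s,307.6,206.7)); p,e2=tri(ray(t,467.7,235.8),ray(s,361,138.8))
d=n-p;L=np.linalg.norm(d);d/=L
print(n,e1,p,e2,L,"heading",np.degrees(np.arctan2(d[1],d[0])),"pitch",np.degrees(np.arcsin(d[2])),"mid",p+d*.165,n-d*.13)
R=Ro.from_quat(k["tr"],scalar_first=True).as_matrix()
print("mid in tool",R.T@(n-d*.13-k["tp"]))
E
```

```text
[ 0.60880638 -0.09180809  0.14363831] 0.00037822992705345494 [ 0.55202451 -0.37973764  0.14708757] 0.0030272814328270547 0.293495314661748 heading 78.84399361392562 pitch -0.6733752596647132 mid [ 0.58394669 -0.21786666  0.14514843] [ 0.58365558 -0.21934281  0.14516611]
mid in tool [-0.00718972 -0.05427934 -0.00048548]
```

Request:
play_rows --pt "0 -2.0 0" --pt "0 -3.0 0" --pt "0 -3.0 0" --pt "0 -3.0 0" --pt "0 -3.0 0" --pt "-1.0 -1.9 -0.4" --pt "-2.0 0 -0.9" --pt "-3 0 -1.3" --pt "-3 0 -1.3" --pt "-3 0 -1.3" --pt "-3 0 -1.3" --pt "-3 0 -1.3" --yaw '[0, 0, 0, 0, 0, 0, 0, 0, 0, 0, 0, 0]' --grip '[1, 1, 1, 1, 1, 1, 1, 1, 1, 1, 1, 1]'

```text
time: 9.55
tool_pos: [0.5383, -0.0331, 0.2484]
tool_rot: [0.451, -0.452, 0.545, -0.543]
contact_force: [0.8, 1.1, -1.9]
gripper_width: 0.092
```

Request:
play_rows --pt "-3 0 -1.3" --pt "-3 0 -1.3" --pt "-2.2 0 -1.0" --pt "-1.4 0 -0.5" --pt "0 0 0" --pt "0 0 0" --pt "0 0 0" --yaw '[0, 0, 0, 0, 0, 0, 0]' --grip '[1, 1, 1, 1, 1, 1, 1]'

```text
time: 10.25
tool_pos: [0.5178, 0.0656, 0.2508]
tool_rot: [0.451, -0.451, 0.545, -0.544]
contact_force: [-0.7, -0.3, -2.2]
gripper_width: 0.093
```

```bash
python3 - <<'E'
from h import *
f,k,R=snap("wrist","w6")
print(proj(f,(.507,.211,.1),**k))
f,k,R=snap("top","t6")
f,k,R=snap("side","s6")
E
```

```text
10.25 [0.5178 0.0656 0.2508] heading -100.73 q [-0.02 -0.22  1.79 -0.    1.57  0.17]
[270.27858439  31.22760953]
10.3 [0.5179 0.0655 0.251 ] heading -100.75 q [-0.02 -0.22  1.79 -0.    1.57  0.17]
10.35 [0.5179 0.0655 0.2511] heading -100.75 q [-0.02 -0.22  1.79 -0.    1.57  0.17]
```

View pics/w6.png

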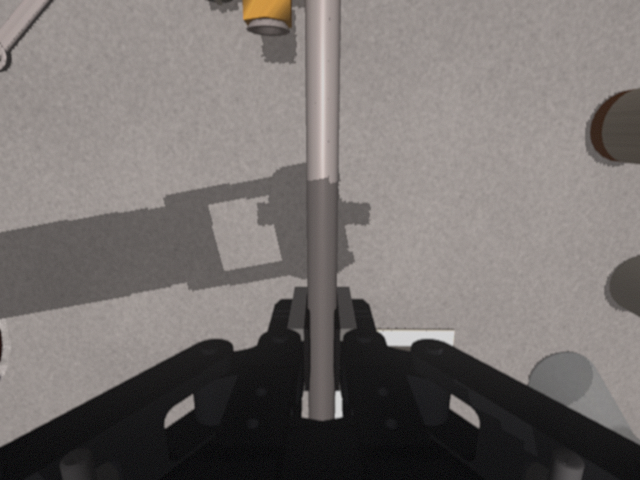

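The wrist view shows the mouth rim near (268,29) at the end of the brass nut, beside the held stem.

```bash
python3 - <<'E'
from h import *
f,k=load("w6")
crop(f["image"],225,0,345,70,6,"pics/w6c.png")
t,_=load("t6"); crop(t["image"],180,190,400,310,3.6,"pics/t6c.png")
s,_=load("s6"); crop(s["image"],220,180,380,300,5,"pics/s6c.png")
E
```

```text
(no output)
```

View pics/w6c.png

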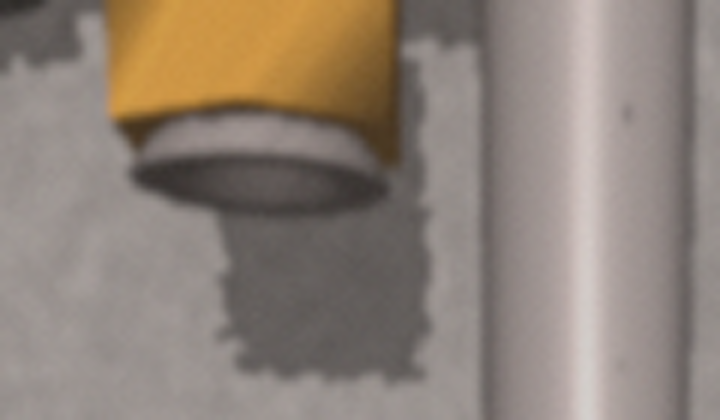

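View pics/t6c.png

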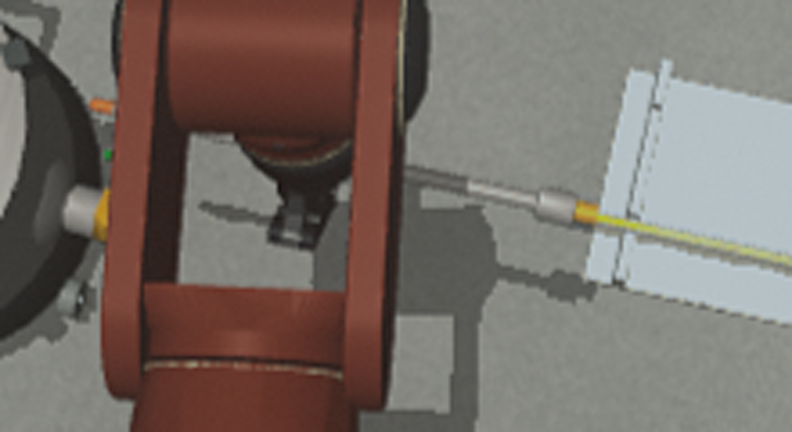

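View pics/s6c.png

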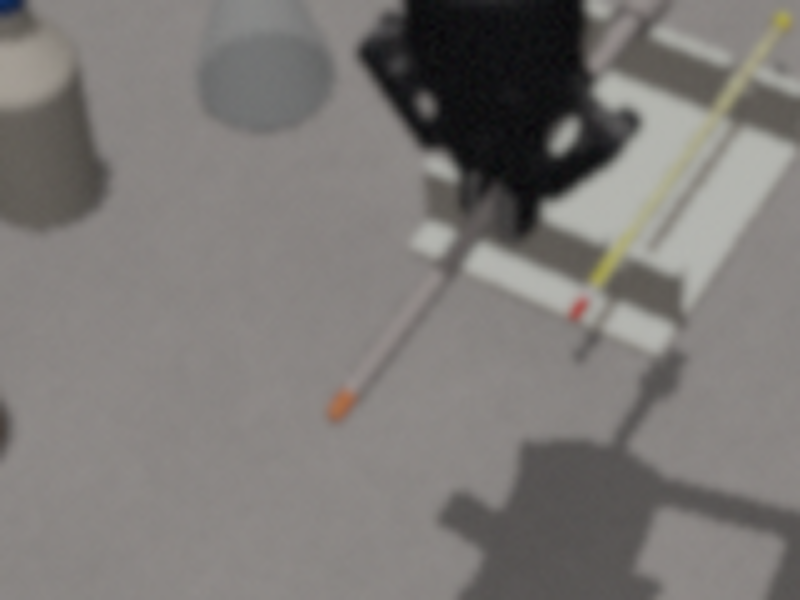

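```bash
python3 - <<'E'
from h import *
f,k=load("w6")
c=lambda x,y:((x+.5)/6-.5+225,(y+.5)/6-.5)
m=onz(f,*c(260,182),.1,**k);a=onz(f,*c(249.5,0),.1,**k)
l=onz(f,*c(132,172),.1,**k);r=onz(f,*c(388,184),.1,**k)
v=a-m;print("mouth",m,np.linalg.norm(l-r),"rim heading",np.degrees(np.arctan2(*(r-l)[[1,0]]))+90,"axis",np.degrees(np.arctan2(v[1],v[0])),np.linalg.norm(v))
K=np.array([.5443,.3888]);w=K-m[:2];print("to kettle",np.linalg.norm(w),np.degrees(np.arctan2(w[1],w[0])))
# stem centre line in wrist image near top: cols in w6 rows 5..150 
im=cv2.cvtColor(f["image"],cv2.COLOR_RGB2GRAY).astype(float)
for row in (10,60,110,150,165):
    g=np.abs(np.diff(im[row,290:360]));print(row,np.argsort(g)[-4:]+290,)
R=Ro.from_quat(k["tr"],scalar_first=True).as_matrix()
for z in (.0,): 
  for x in (-.12,-.08,-.05): print(proj(f,k["tp"]+R@np.array([x,-.051,z]),**k))
E
```

```text
mouth [0.50545653 0.21219318 0.1       ] 0.031936837311798055 rim heading 76.86848747512326 axis 80.82325918923746 0.020095473661587662
to kettle 0.18082805109832684 77.59568400562377
10 [294 304 303 340]
60 [340 293 339 304]
110 [338 304 339 305]
150 [335 339 338 305]
165 [339 324 307 338]
[317.31956562 -74.22178773]
[317.64192355  89.62588022]
[317.84546017 193.07920711]
```

```bash
python3 - <<'E'
from h import *
t,k=load("t6");s,_=load("s6")
R=Ro.from_quat(k["tr"],scalar_first=True).as_matrix()
n,e=tri(ray(t,204.7,218.7),ray(s,287.5,263.5));print(n,e,R.T@(n-k["tp"]))
# plug: ray from top intersect vertical plane
for zz in(.3,.304,.308): q=onz(t,346,249,zz);print(q,np.linalg.norm(n-q),R.T@(q-k["tp"]))
E
```

```text
[0.54291363 0.20095228 0.30275372] 0.0027423139755851935 [-0.1377006  -0.05180707 -0.00069299]
[ 0.49027432 -0.08862017  0.3       ] 0.2943309097366615 [ 0.15660749 -0.04894495  0.00159655]
[ 0.48964585 -0.08843098  0.304     ] 0.2942476484314529 [ 0.15654031 -0.05294465  0.00094181]
[ 0.48901738 -0.08824178  0.308     ] 0.2942202139805451 [ 0.15647313 -0.05694434  0.00028706]
```

Request:
play_rows --pt "0 0 0" --pt "0.45 0 -1.1" --pt "0.45 0 -1.1" --pt "0.45 0 -1.1" --pt "0.45 0 -1.0" --pt "0 2 0" --pt "0 3 0" --pt "0 3 0" --pt "0 3 0" --pt "0 3 0" --pt "0 2.5 0" --pt "0 1.5 0" --yaw '[1.2, 0, 0, 0, 0, 0, 0, 0, 0, 0, 0, 0]' --grip '[1, 1, 1, 1, 1, 1, 1, 1, 1, 1, 1, 1]'

```text
time: 11.6
tool_pos: [0.4704, 0.0574, 0.069]
tool_rot: [0.444, -0.446, 0.55, -0.548]
contact_force: [0.3, 0.2, -2.3]
gripper_width: 0.089
```

Request:
play_rows --pt "0 1.0 0" --pt "0 1.1 0" --pt "0 0 0" --pt "0 0 0" --pt "0 0 0" --yaw '[0, 0, 0, 0, 0]' --grip '[1, 1, 1, 1, 1]'

```text
time: 12.1
tool_pos: [0.473, 0.0576, 0.0516]
tool_rot: [-0.446, 0.445, -0.549, 0.55]
contact_force: [0.9, 0.3, -1.5]
gripper_width: 0.096
```

```bash
python3 - <<'E'
from h import *
f,k,R=snap("wrist","w7")
f,k,R=snap("top","t7");crop(f["image"],180,190,340,310,4.5,"pics/t7c.png")
f,k,R=snap("side","s7");crop(f["image"],220,200,380,340,5,"pics/s7c.png")
E
```

```text
12.1 [0.473  0.0576 0.0516] heading -101.88 q [-0.04 -0.16  2.09  0.    1.22  0.17]
12.15 [0.4729 0.0576 0.0515] heading -101.87 q [-0.04 -0.16  2.09 -0.    1.22  0.17]
12.2 [0.4728 0.0575 0.0514] heading -101.88 q [-0.04 -0.16  2.09  0.    1.22  0.17]
```

View pics/w7.png

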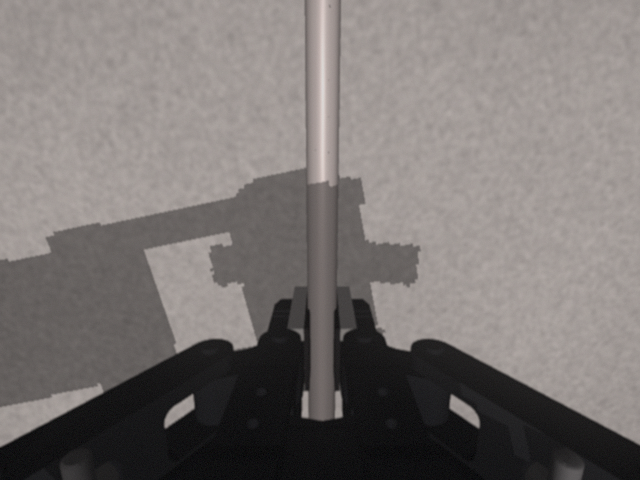

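View pics/t7c.png

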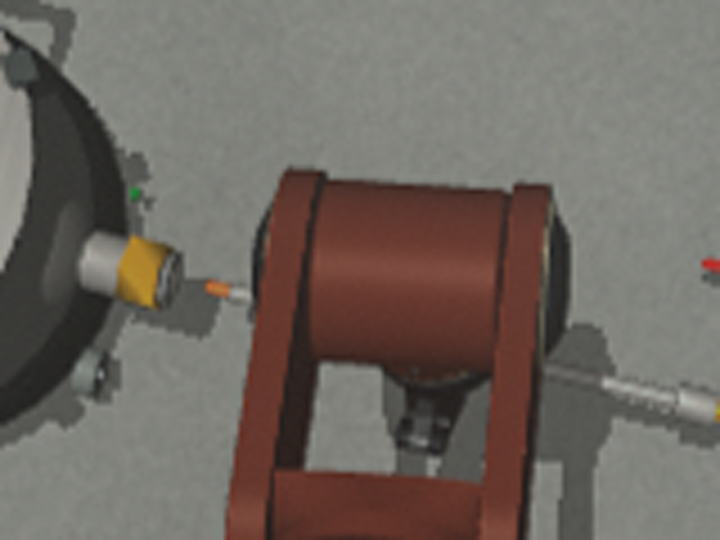

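View pics/s7c.png

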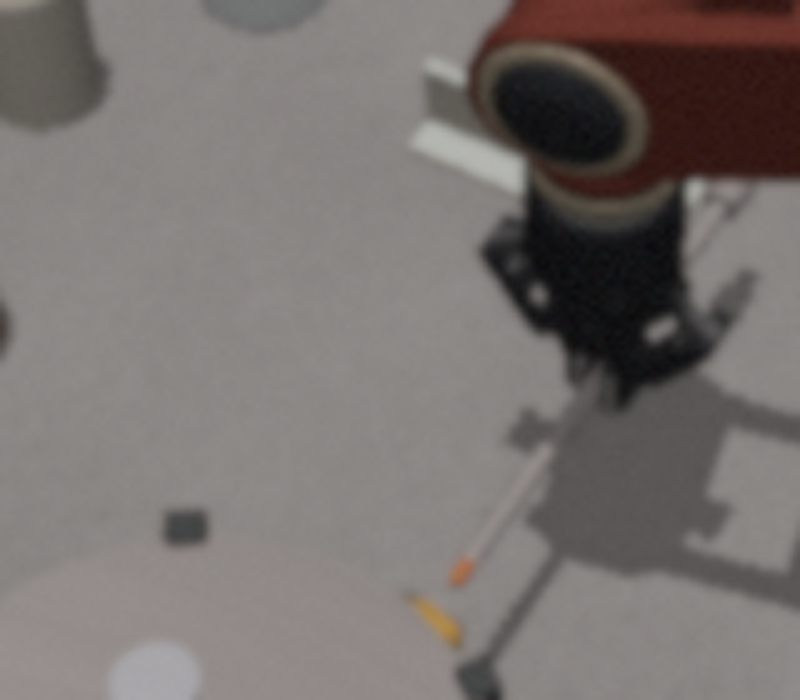

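```bash
python3 - <<'E'
from h import *
t,k=load("t7");s,_=load("s7");R=Ro.from_quat(k["tr"],scalar_first=True).as_matrix()
crop(t["image"],200,235,250,272,14,"pics/t7d.png")
for z in(.22,.3,.35): print(z,onz(t,236,250,z))
n,e=tri(ray(t,225.3,253.6),ray(s,220+454/5,200+584/5));print(n,e,R.T@(n-k["tp"]))
m=onz(t,218.1,251.7,.1);nn=onz(t,225.3,253.6,.1);print(m,nn,R.T@(m-nn))
E
```

```text
0.22 [0.49385091 0.14765245 0.22      ]
0.3 [0.48193095 0.13410227 0.3       ]
0.35 [0.47448098 0.12563341 0.35      ]
[0.50158242 0.19298116 0.10156257] 0.0008084508148175683 [-0.13844096 -0.04997573  0.00028951]
[0.50635327 0.2110304  0.1       ] [0.50220821 0.19333977 0.1       ] [-1.81649825e-02  7.05783535e-06  4.16477454e-04]
```

View pics/t7d.png

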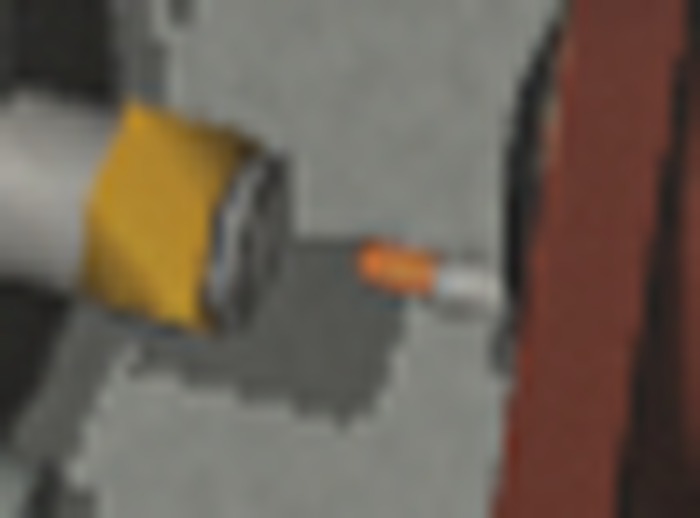

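Request:
play_rows --pt "-0.4 0.1 0" --pt "-0.5 0 0" --pt "-0.5 0 0" --pt "-0.5 0 0" --pt "-0.4 0 0" --pt "-0.4 0 0" --pt "-0.4 0 0" --pt "0 0 0" --yaw '[0, 0, 0, 0, 0, 0, 0, 0]' --grip '[1, 1, 1, 1, 1, 1, 1, 1]'

```text
time: 13.05
tool_pos: [0.4785, 0.0884, 0.0494]
tool_rot: [0.446, -0.446, 0.549, -0.549]
contact_force: [-0.5, 0.4, -2.9]
gripper_width: 0.092
```

Request:
play_rows --pt "-0.3 0 0" --pt "-0.3 0 0" --pt "-0.3 0 0" --pt "-0.3 0 0" --pt "0 0 0" --yaw '[0, 0, 0, 0, 0]' --grip '[1, 1, 1, 1, 1]'

```text
time: 13.55
tool_pos: [0.4807, 0.0991, 0.0493]
tool_rot: [-0.445, 0.446, -0.549, 0.549]
contact_force: [-1.0, -5.3, -0.4]
gripper_width: 0.091
```

Request:
play_rows --pt "-0.3 0 0" --pt "-0.3 0 0" --pt "-0.3 0 0" --pt "-0.3 0 0" --pt "-0.3 0 0" --yaw '[0, 0, 0, 0, 0]' --grip '[1, 1, 1, 1, 1]'

```text
time: 14.05
tool_pos: [0.4835, 0.1128, 0.0491]
tool_rot: [-0.444, 0.447, -0.548, 0.55]
contact_force: [-2.1, -7.1, -0.8]
gripper_width: 0.09
```

Request:
play_rows --pt "-0.3 0 0" --pt "-0.3 0 0" --pt "-0.3 0 0" --pt "-0.3 0 0" --pt "-0.3 0 0" --yaw '[0, 0, 0, 0, 0]' --grip '[1, 1, 1, 1, 1]'

```text
time: 14.55
tool_pos: [0.4867, 0.1277, 0.0492]
tool_rot: [-0.445, 0.447, -0.549, 0.55]
contact_force: [-1.7, -7.0, -1.3]
gripper_width: 0.094
```

Request:
play_rows --pt "-0.3 0 0" --pt "-0.3 0 0" --pt "-0.3 0 0" --pt "-0.3 0 0" --pt "-0.3 0 0" --pt "-0.3 0 0" --pt "-0.2 0 0" --pt "0 0 0" --pt "0 0 0" --yaw '[0, 0, 0, 0, 0, 0, 0, 0, 0]' --grip '[1, 1, 1, 1, 1, 1, 1, 1, 1]'

```text
time: 15.45
tool_pos: [0.4912, 0.1486, 0.0495]
tool_rot: [0.446, -0.446, 0.549, -0.549]
contact_force: [-1.7, -3.4, -0.8]
gripper_width: 0.094
```

```bash
python3 - <<'E'
from h import *
f,k,R=snap("top","t8");crop(f["image"],180,190,340,310,4.5,"pics/t8c.png")
f,k,R=snap("side","s8");crop(f["image"],220,200,380,340,5,"pics/s8c.png")
E
```

```text
15.45 [0.4912 0.1486 0.0495] heading -101.88 q [ 0.15 -0.06  2.    0.    1.2   0.36]
15.5 [0.4912 0.1486 0.0495] heading -101.88 q [ 0.15 -0.06  2.    0.    1.2   0.36]
```

View pics/t8c.png

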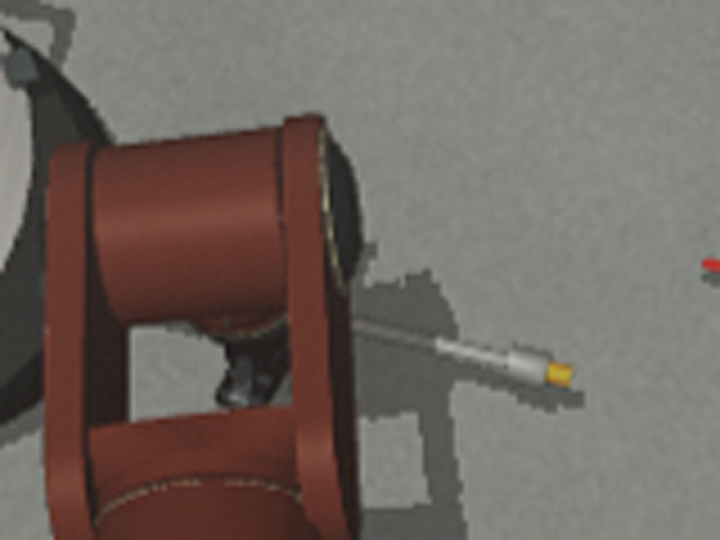

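View pics/s8c.png

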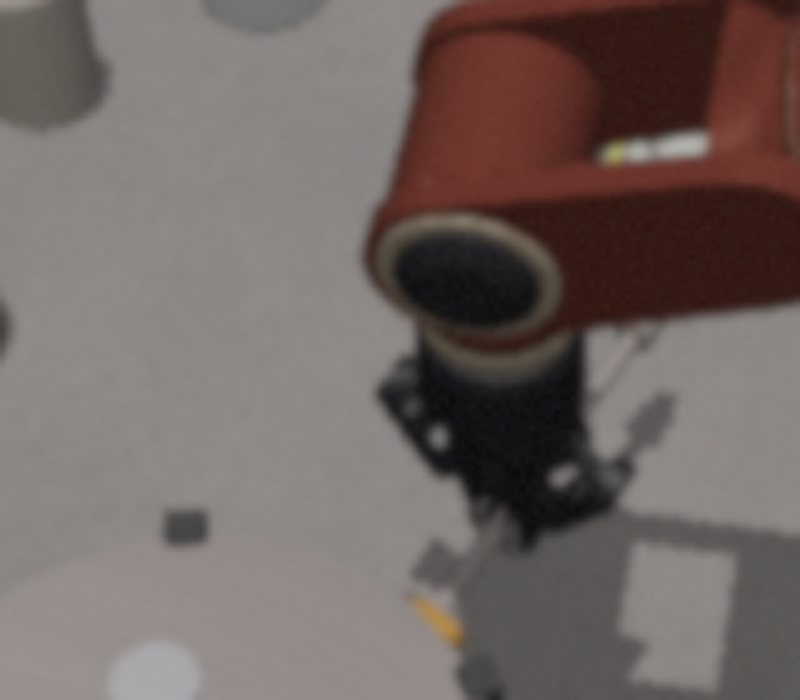

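Step 1 is done: the nose is about 73 mm in, with forces only along the bore. Next I'll release and move back about 9 cm along the stem.

Request:
play_rows --pt "0 0 0" --pt "0 0 0" --pt "0 0 0" --pt "0 0 0" --yaw '[0, 0, 0, 0]' --grip '[0, 0, 0, 0]'

```text
time: 15.95
tool_pos: [0.4913, 0.1488, 0.0496]
tool_rot: [0.446, -0.445, 0.549, -0.549]
contact_force: [0.3, 0.1, -0.1]
gripper_width: 0.501
```

Request:
play_rows --pt "0.5 0.1 0" --pt "1 0.1 0" --pt "1.5 0.1 0" --pt "1.5 0.1 0" --pt "1.5 0.1 0" --pt "1.5 0 0" --pt "1 0 0" --pt "0.7 0 0" --pt "0 0 0" --pt "0 0 0" --yaw '[0, 0, 0, 0, 0, 0, 0, 0, 0, 0]' --grip '[0, 0, 0, 0, 0, 0, 0, 0, 0, 0]'

```text
time: 16.95
tool_pos: [0.4723, 0.0585, 0.0445]
tool_rot: [0.446, -0.445, 0.549, -0.549]
contact_force: [0.5, -0.0, -0.7]
gripper_width: 0.5
```

```bash
python3 - <<'E'
from h import *
f,k,R=snap("wrist","w9")
f,k,R=snap("top","t9");crop(f["image"],190,200,340,310,5,"pics/t9c.png")
f,k,R=snap("side","s9");crop(f["image"],240,160,400,300,5,"pics/s9c.png")
E
```

```text
16.95 [0.4723 0.0585 0.0445] heading -101.9 q [-0.03 -0.15  2.09  0.    1.2   0.17]
17.0 [0.4724 0.0587 0.0445] heading -101.86 q [-0.03 -0.15  2.09  0.    1.2   0.17]
17.05 [0.4724 0.0589 0.0445] heading -101.85 q [-0.03 -0.15  2.09  0.    1.2   0.17]
```

View pics/w9.png

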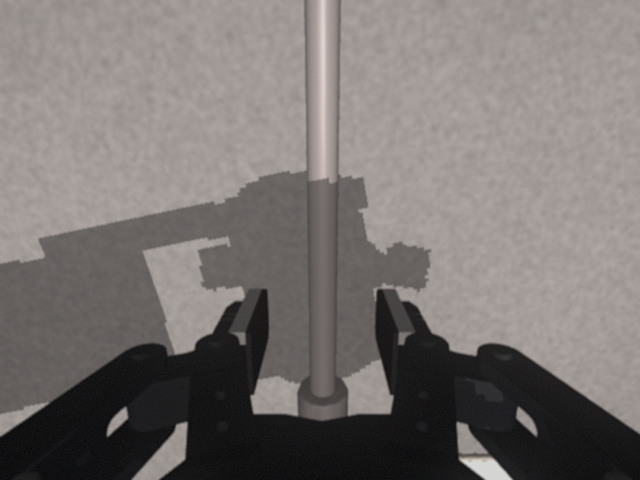

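View pics/t9c.png

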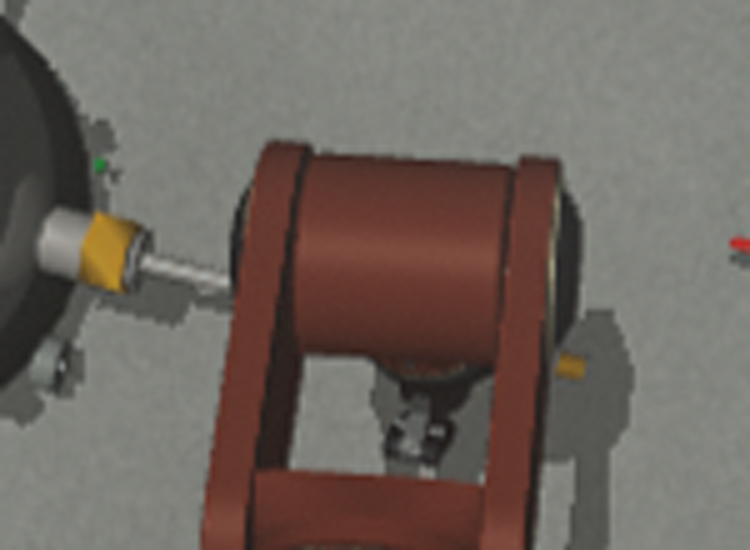

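View pics/s9c.png

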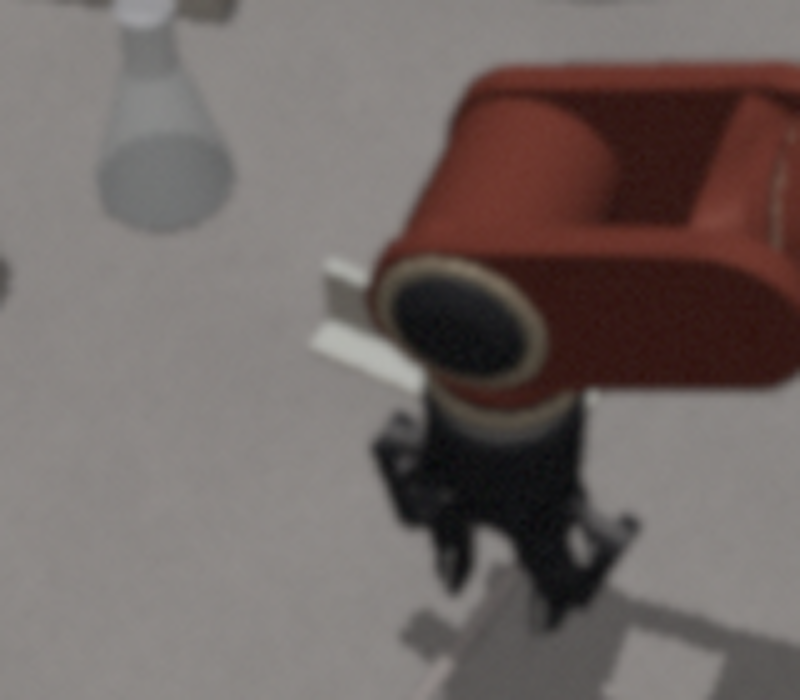

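```bash
python3 - <<'E'
from h import *
for n in("w7","w9"):
    f,k=load(n); im=cv2.GaussianBlur(cv2.cvtColor(f["image"],cv2.COLOR_RGB2GRAY).astype(np.float32),(0,0),1)
    for row in (20,60,100,140,200,240,270):
        a=im[row-8:row+9,290:356].mean(0);g=np.abs(np.gradient(a))
        def sub(lo,hi):
            j=lo+np.argmax(g[lo:hi]);p=g[j-2:j+3];return 290+j+np.dot(p,range(-2,3))/p.sum()
        l,r=sub(6,26),sub(38,60); w=r-l
        c=f["mtx"];dep=c[0,0]*.01/w
        d=np.array([(l+r)/2-c[0,2],row-c[1,2],c[0,0]])/c[0,0]*dep
        q=f["mount"]@np.append(d,1)
        print(n,row,round(w,2),round((l+r)/2,2),q[:3].round(4))
E
```

```text
w7 20 36.87 322.39 [-0.0975 -0.0531  0.0014]
w7 60 35.91 322.23 [-0.0876 -0.053   0.0013]
w7 100 35.01 322.22 [-0.077  -0.0531  0.0013]
w7 140 33.9 322.07 [-0.066  -0.0524  0.0013]
w7 200 32.88 321.72 [-0.0483 -0.0537  0.0012]
w7 240 31.89 321.7 [-0.0356 -0.0535  0.0012]
w7 270 31.12 321.61 [-0.0255 -0.0532  0.0012]
w9 20 36.63 322.02 [-0.0977 -0.0524  0.0012]
w9 60 35.64 322.07 [-0.0877 -0.0521  0.0013]
w9 100 34.5 322.03 [-0.0772 -0.0513  0.0013]
w9 140 33.24 322.31 [-0.0659 -0.0501  0.0014]
w9 200 32.01 322.21 [-0.0478 -0.0505  0.0014]
w9 240 30.94 322.26 [-0.0346 -0.0499  0.0014]
w9 270 29.99 322.18 [-0.0239 -0.0488  0.0014]
```

Request:
play_rows --pt "0 0 0" --pt "0 0 0" --pt "0 0 0" --pt "0 0 0" --pt "0 0 0" --pt "0 0 0" --yaw '[0, 0, 0, 0, 0, 0]' --grip '[1, 1, 1, 1, 1, 1]'

```text
time: 17.7
tool_pos: [0.4722, 0.0588, 0.0444]
tool_rot: [0.446, -0.446, 0.549, -0.549]
contact_force: [-0.7, 1.0, 0.9]
gripper_width: 0.091
```

Request:
play_rows --pt "0 -0.15 0" --pt "0 -0.15 0" --pt "0 -0.15 0" --pt "0 -0.1 0" --pt "0 0 0" --yaw '[0, 0, 0, 0, 0]' --grip '[1, 1, 1, 1, 1]'

```text
time: 18.2
tool_pos: [0.4721, 0.0585, 0.0498]
tool_rot: [0.446, -0.446, 0.549, -0.549]
contact_force: [-0.6, 1.9, -2.9]
gripper_width: 0.089
```

Request:
play_rows --pt "0 -0.15 0" --pt "0 -0.15 0" --pt "0 -0.1 0" --pt "0 -0.05 0" --pt "0 0 0" --pt "0 0 0" --yaw '[0, 0, 0, 0, 0, 0]' --grip '[1, 1, 1, 1, 1, 1]'

```text
time: 18.8
tool_pos: [0.472, 0.0584, 0.0542]
tool_rot: [-0.445, 0.446, -0.549, 0.549]
contact_force: [-0.1, -0.3, -4.6]
gripper_width: 0.095
```

```bash
cat >> h.py <<'E'
def stem(f):
    im=cv2.GaussianBlur(cv2.cvtColor(f["image"],cv2.COLOR_RGB2GRAY).astype(np.float32),(0,0),1);Q=[]
    for row in range(20,275,25):
        a=im[row-8:row+9,290:356].mean(0);g=np.abs(np.gradient(a))
        def sub(lo,hi):
            j=lo+np.argmax(g[lo:hi]);p=g[j-2:j+3];return 290+j+np.dot(p,range(-2,3))/p.sum()
        l,r=sub(6,26),sub(38,60); c=f["mtx"];dep=c[0,0]*.01/(r-l)
        d=np.array([(l+r)/2-c[0,2],row-c[1,2],c[0,0]])/c[0,0]*dep
        Q.append((f["mount"]@np.append(d,1))[:3])
    Q=np.array(Q);p=np.polyfit(Q[:,0],Q[:,1],1);z=np.polyfit(Q[:,0],Q[:,2],1)
    print("stem y at grip",p[1].round(4),"slope deg",np.degrees(p[0]).round(2),"lateral",z[1].round(4),np.degrees(z[0]).round(2))
E
python3 - <<'E'
from h import *
for n in("w7","w9"): stem(load(n)[0])
f,k,R=snap("wrist","w10");stem(f)
E
```

```text
stem y at grip -0.0508 slope deg 0.91 lateral 0.0012 -0.08
stem y at grip -0.0459 slope deg 3.55 lateral 0.0016 0.16
18.8 [0.472  0.0584 0.0542] heading -101.87 q [-0.03 -0.17  2.09 -0.    1.22  0.17]
stem y at grip -0.0461 slope deg 0.75 lateral 0.0012 -0.03
```

The stem is level again: slope 0.75° against the 0.9° baseline. Now I'll slide in, watching the forces.

Request:
play_rows --pt "-0.2 0 0" --pt "-0.3 0 0" --pt "-0.3 0 0" --pt "-0.3 0 0" --pt "-0.3 0 0" --pt "-0.3 0 0" --pt "-0.3 0 0" --yaw '[0, 0, 0, 0, 0, 0, 0]' --grip '[1, 1, 1, 1, 1, 1, 1]'

```text
time: 19.55
tool_pos: [0.4758, 0.0762, 0.0541]
tool_rot: [-0.444, 0.447, -0.548, 0.55]
contact_force: [-2.1, -8.1, -3.1]
gripper_width: 0.093
```

```bash
python3 - <<'E'
from h import *
f,k,R=snap("wrist","w11");stem(f)
E
```

```text
19.55 [0.4758 0.0762 0.0541] heading -101.87 q [ 0.01 -0.15  2.07 -0.    1.22  0.22]
stem y at grip -0.0414 slope deg 3.54 lateral 0.0012 -0.04
```

View pics/w11.png

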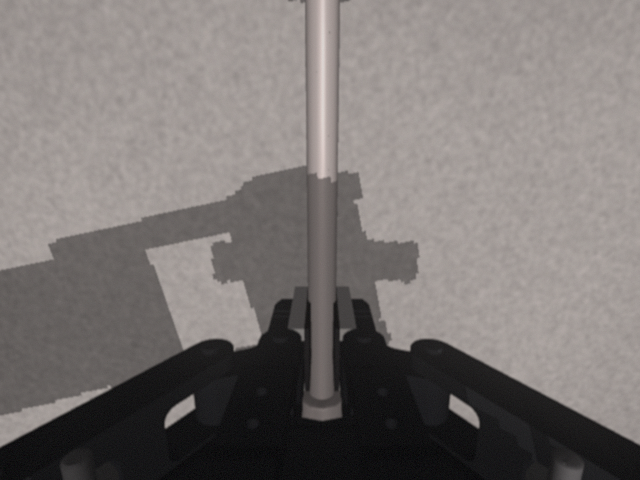

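```bash
python3 - <<'E'
from h import *
for n in ("w7","w9","w10","w11"):
    f,k=load(n); im=cv2.GaussianBlur(cv2.cvtColor(f["image"],cv2.COLOR_RGB2GRAY).astype(np.float32),(0,0),.8)
    out=[]
    for row in (30,60,90,120,150,200,220,240,260,275):
        a=im[row-5:row+6,290:356].mean(0);g=np.abs(np.gradient(a))
        def sub(lo,hi):
            j=lo+np.argmax(g[lo:hi]);p=g[j-2:j+3];return 290+j+np.dot(p,range(-2,3))/p.sum()
        l,r=sub(8,24),sub(40,58); out.append((round(l,1),round(r,1),round(r-l,1)))
    print(n,*out)
E
```

```text
w7 (np.float64(304.1), np.float64(340.2), np.float64(36.2)) (np.float64(304.4), np.float64(340.0), np.float64(35.7)) (np.float64(304.7), np.float64(339.8), np.float64(35.1)) (np.float64(304.8), np.float64(339.2), np.float64(34.3)) (np.float64(305.0), np.float64(338.9), np.float64(33.9)) (np.float64(305.3), np.float64(338.0), np.float64(32.7)) (np.float64(305.9), np.float64(338.0), np.float64(32.1)) (np.float64(305.9), np.float64(337.2), np.float64(31.3)) (np.float64(306.0), np.float64(337.2), np.float64(31.2)) (np.float64(306.2), np.float64(336.9), np.float64(30.8))
w9 (np.float64(303.8), np.float64(340.2), np.float64(36.4)) (np.float64(304.3), np.float64(339.8), np.float64(35.5)) (np.float64(304.8), np.float64(339.2), np.float64(34.5)) (np.float64(305.3), np.float64(339.1), np.float64(33.8)) (np.float64(305.8), np.float64(338.9), np.float64(33.1)) (np.float64(306.2), np.float64(338.1), np.float64(31.9)) (np.float64(306.8), np.float64(337.9), np.float64(31.1)) (np.float64(306.9), np.float64(337.2), np.float64(30.3)) (np.float64(307.0), np.float64(337.1), np.float64(30.1)) (np.float64
[... 493 characters left out ...]
oat64(30.6)) (np.float64(306.8), np.float64(336.2), np.float64(29.4)) (np.float64(306.8), np.float64(336.2), np.float64(29.3))
w11 (np.float64(304.3), np.float64(339.8), np.float64(35.5)) (np.float64(304.8), np.float64(339.2), np.float64(34.4)) (np.float64(304.9), np.float64(338.8), np.float64(33.9)) (np.float64(305.2), np.float64(338.2), np.float64(33.0)) (np.float64(305.8), np.float64(338.0), np.float64(32.1)) (np.float64(306.1), np.float64(337.1), np.float64(31.0)) (np.float64(306.2), np.float64(337.0), np.float64(30.9)) (np.float64(306.8), np.float64(336.9), np.float64(30.2)) (np.float64(306.8), np.float64(336.2), np.float64(29.4)) (np.float64(306.8), np.float64(336.2), np.float64(29.4))
```

Request:
play_rows --pt "-0.3 0 0" --pt "-0.3 0 0" --pt "-0.3 0 0" --pt "-0.3 0 0" --pt "-0.3 0 0" --pt "-0.3 0 0" --pt "-0.3 0 0" --pt "-0.3 0 0" --yaw '[0, 0, 0, 0, 0, 0, 0, 0]' --grip '[1, 1, 1, 1, 1, 1, 1, 1]'

```text
time: 20.4
tool_pos: [0.4808, 0.0996, 0.0541]
tool_rot: [-0.444, 0.447, -0.548, 0.55]
contact_force: [-1.7, -7.9, -2.7]
gripper_width: 0.088
```

Request:
play_rows --pt "-0.3 0 0" --pt "-0.3 0 0" --pt "-0.3 0 0" --pt "-0.3 0 0" --pt "-0.3 0 0" --pt "-0.3 0 0" --yaw '[0, 0, 0, 0, 0, 0]' --grip '[1, 1, 1, 1, 1, 1]'

```text
time: 21.0
tool_pos: [0.4845, 0.1171, 0.0541]
tool_rot: [-0.444, 0.447, -0.548, 0.55]
contact_force: [-2.2, -9.3, -1.7]
gripper_width: 0.091
```

```bash
python3 - <<'E'
from h import *
f,k,R=snap("wrist","w12")
f,k,R=snap("top","t12");crop(f["image"],190,200,340,310,5,"pics/t12c.png")
E
```

```text
21.0 [0.4845 0.1171 0.0541] heading -101.87 q [ 0.09 -0.11  2.03 -0.01  1.22  0.3 ]
21.05 [0.4847 0.1181 0.0542] heading -101.88 q [ 0.09 -0.11  2.03 -0.    1.22  0.3 ]
```

View pics/w12.png

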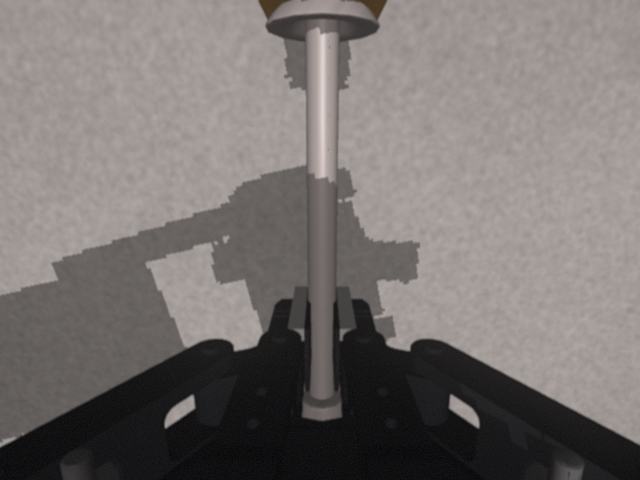

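View pics/t12c.png

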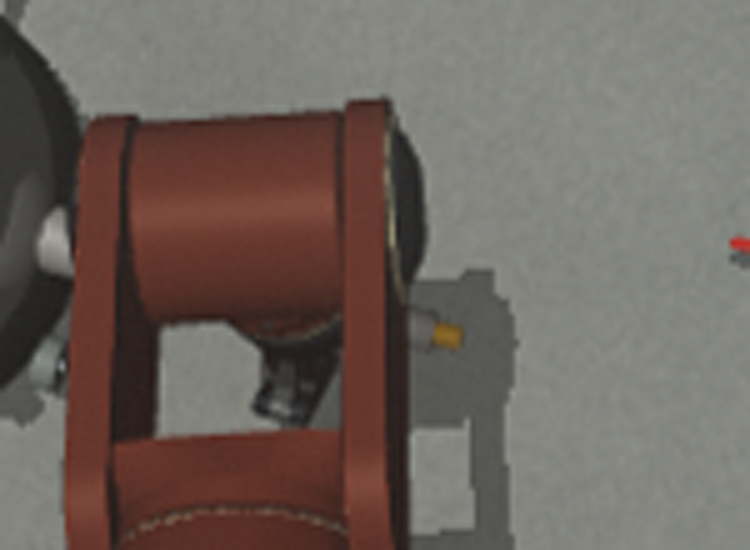

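Request:
play_rows --pt "-0.2 0 0" --pt "-0.2 0 0" --pt "-0.2 0 0" --pt "-0.2 0 0" --pt "-0.2 0 0" --pt "-0.2 0 0" --pt "-0.2 0 0" --pt "-0.2 0 0" --yaw '[0, 0, 0, 0, 0, 0, 0, 0]' --grip '[1, 1, 1, 1, 1, 1, 1, 1]'

```text
time: 21.9
tool_pos: [0.488, 0.1333, 0.0543]
tool_rot: [-0.445, 0.447, -0.548, 0.55]
contact_force: [-1.9, -7.2, -1.9]
gripper_width: 0.088
```

Request:
play_rows --pt "-0.1 0 0" --pt "-0.1 0 0" --pt "-0.1 0 0" --pt "-0.1 0 0" --yaw '[0, 0, 0, 0]' --grip '[1, 1, 1, 1]'

```text
time: 22.3
tool_pos: [0.4888, 0.1373, 0.0544]
tool_rot: [-0.445, 0.447, -0.548, 0.55]
contact_force: [-1.1, -6.4, -2.7]
gripper_width: 0.09
```

```bash
python3 - <<'E'
from h import *
f,k=load("t12");q=onz(f,282.5,267.3,.1);m=np.array([.5055,.2115,.1]);u=np.array([.2079,.9781,0]);print(q,(q-m)@u+.165,"nose",(q-m)@u+.295)
f,k=load("t8");q=onz(f,306.6,273.1,.1);print("t8 nose",(q-m)@u+.295)
E
```

```text
[0.47284059 0.05375901 0.1       ] 0.003923647375649514 nose 0.1339236473756495
t8 nose 0.07421761948365643
```

Request:
play_rows --pt "-0.1 0 0" --pt "-0.1 0 0" --pt "-0.1 0 0" --yaw '[0, 0, 0]' --grip '[1, 1, 1]'

```text
time: 22.6
tool_pos: [0.4895, 0.1402, 0.0544]
tool_rot: [-0.445, 0.447, -0.548, 0.55]
contact_force: [-1.6, -6.8, -1.4]
gripper_width: 0.092
```

Request:
play_rows --pt "-0.1 0 0" --pt "-0.1 0 0" --pt "-0.1 0 0" --yaw '[0, 0, 0]' --grip '[1, 1, 1]'

```text
time: 22.9
tool_pos: [0.4901, 0.1432, 0.0545]
tool_rot: [-0.445, 0.447, -0.548, 0.55]
contact_force: [-1.4, -7.5, -2.4]
gripper_width: 0.089
```

Request:
play_rows --pt "-0.1 0 0" --pt "-0.1 0 0" --yaw '[0, 0]' --grip '[1, 1]'

```text
time: 23.1
tool_pos: [0.4905, 0.1451, 0.0545]
tool_rot: [-0.445, 0.447, -0.548, 0.55]
contact_force: [-1.9, -8.0, -0.3]
gripper_width: 0.086
```

Request:
play_rows --pt "-0.1 0 0" --pt "-0.1 0 0" --yaw '[0, 0]' --grip '[1, 1]'

```text
time: 23.3
tool_pos: [0.4909, 0.1468, 0.0545]
tool_rot: [-0.444, 0.447, -0.548, 0.55]
contact_force: [-1.9, -9.2, -0.1]
gripper_width: 0.095
```

Request:
play_rows --pt "-0.1 0 0" --pt "-0.1 0 0" --yaw '[0, 0]' --grip '[1, 1]'

```text
time: 23.5
tool_pos: [0.4913, 0.1487, 0.0545]
tool_rot: [-0.444, 0.447, -0.548, 0.55]
contact_force: [-1.3, -9.1, -0.3]
gripper_width: 0.09
```

Request:
play_rows --pt "-0.1 0 0" --pt "-0.1 0 0" --yaw '[0, 0]' --grip '[1, 1]'

```text
time: 23.7
tool_pos: [0.4917, 0.1505, 0.0545]
tool_rot: [-0.444, 0.447, -0.548, 0.55]
contact_force: [-1.6, -9.0, -0.0]
gripper_width: 0.092
```

```bash
python3 - <<'E'
from h import *
f,k,R=snap("wrist","w13")
f,k=load("w13")
from plant import readout
print(readout.state()["contact_force"])
for n in ("w12","w13"):
    f,k=load(n); im=cv2.GaussianBlur(cv2.cvtColor(f["image"],cv2.COLOR_RGB2GRAY).astype(np.float32),(0,0),.8)
    out=[]
    for row in (70,90,120,150,200,220,240,260,275):
        a=im[row-5:row+6,290:356].mean(0);g=np.abs(np.gradient(a))
        def sub(lo,hi):
            j=lo+np.argmax(g[lo:hi]);p=g[j-2:j+3];return 290+j+np.dot(p,range(-2,3))/p.sum()
        l,r=sub(8,24),sub(40,58); out.append(float(round(r-l,1)))
    print(n,*out)
E
```

```text
23.7 [0.4917 0.1505 0.0545] heading -101.86 q [ 0.15 -0.07  1.99 -0.    1.22  0.36]
[-2.98651475 -7.39368866  0.29155952]
w12 28.7 27.4 33.0 32.2 31.2 30.6 30.7 30.0 29.4
w13 46.1 33.8 27.6 27.1 31.1 30.9 30.8 30.5 29.1
```

View pics/w13.png

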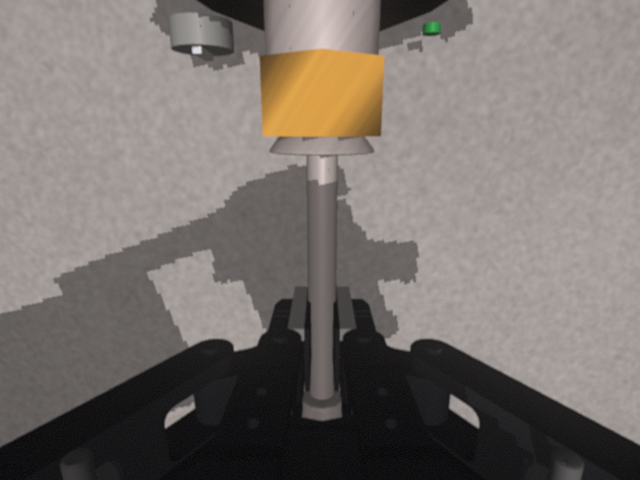

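Request:
play_rows --pt "-0.1 0 0" --pt "-0.1 0 0" --yaw '[0, 0]' --grip '[1, 1]'

```text
time: 23.95
tool_pos: [0.4921, 0.1523, 0.0546]
tool_rot: [-0.444, 0.447, -0.548, 0.55]
contact_force: [-2.6, -11.0, 0.2]
gripper_width: 0.093
```

Request:
play_rows --pt "-0.1 0 0" --pt "-0.1 0 0" --yaw '[0, 0]' --grip '[1, 1]'

```text
time: 24.15
tool_pos: [0.4925, 0.1539, 0.0546]
tool_rot: [-0.444, 0.447, -0.548, 0.55]
contact_force: [-2.8, -12.6, 0.3]
gripper_width: 0.09
```

Request:
play_rows --pt "-0.1 0 0" --yaw '[0]' --grip '[1]'

```text
time: 24.25
tool_pos: [0.4927, 0.1549, 0.0546]
tool_rot: [-0.444, 0.447, -0.548, 0.55]
contact_force: [-2.4, -11.8, 1.4]
gripper_width: 0.092
```

Request:
play_rows --pt "0 0 0" --pt "0 0 0" --yaw '[0, 0]' --grip '[1, 1]'

```text
time: 24.45
tool_pos: [0.4929, 0.1556, 0.0547]
tool_rot: [-0.444, 0.447, -0.548, 0.55]
contact_force: [-2.2, -8.2, 0.5]
gripper_width: 0.09
```

Request:
play_rows --pt "-0.05 0 0" --pt "-0.05 0 0" --yaw '[0, 0]' --grip '[1, 1]'

```text
time: 24.65
tool_pos: [0.4929, 0.1559, 0.0547]
tool_rot: [-0.444, 0.447, -0.548, 0.55]
contact_force: [-2.7, -11.4, 1.5]
gripper_width: 0.088
```

Request:
play_rows --pt "0 0 0" --pt "0 0 0" --yaw '[0, 0]' --grip '[1, 1]'

```text
time: 24.85
tool_pos: [0.493, 0.1561, 0.0547]
tool_rot: [-0.444, 0.447, -0.548, 0.55]
contact_force: [-1.5, -9.7, 0.9]
gripper_width: 0.088
```

Request:
play_rows --pt "-0.1 0 0" --pt "0 0 0" --pt "0 0 0" --yaw '[0, 0, 0]' --grip '[1, 1, 1]'

```text
time: 25.15
tool_pos: [0.4932, 0.1572, 0.0547]
tool_rot: [-0.444, 0.447, -0.548, 0.55]
contact_force: [-2.0, -10.5, 0.6]
gripper_width: 0.09
```

Request:
play_rows --pt "0 0 0" --yaw '[0]' --grip '[1]'

```text
time: 25.25
tool_pos: [0.4932, 0.1572, 0.0547]
tool_rot: [-0.444, 0.447, -0.548, 0.55]
contact_force: [-2.3, -10.3, 0.9]
gripper_width: 0.091
```

Request:
play_rows --pt "0.1 0 0" --pt "0.1 0 0" --pt "0.1 0 0" --yaw '[0, 0, 0]' --grip '[1, 1, 1]'

```text
time: 25.55
tool_pos: [0.4933, 0.1572, 0.0548]
tool_rot: [0.446, -0.445, 0.549, -0.549]
contact_force: [0.5, 3.2, -1.7]
gripper_width: 0.091
```

Request:
play_rows --pt "0.1 0 0" --yaw '[0]' --grip '[1]'

```text
time: 25.65
tool_pos: [0.4933, 0.1571, 0.0549]
tool_rot: [0.447, -0.444, 0.55, -0.548]
contact_force: [2.3, 7.7, -1.9]
gripper_width: 0.092
```

Request:
play_rows --pt "0.1 0 0" --yaw '[0]' --grip '[1]'

```text
time: 25.75
tool_pos: [0.4932, 0.1568, 0.0551]
tool_rot: [0.447, -0.444, 0.55, -0.548]
contact_force: [1.3, 8.7, -1.8]
gripper_width: 0.091
```

Request:
play_rows --pt "0.1 0 0" --yaw '[0]' --grip '[1]'

```text
time: 25.85
tool_pos: [0.4931, 0.156, 0.0552]
tool_rot: [0.447, -0.444, 0.55, -0.548]
contact_force: [1.1, 7.0, -2.2]
gripper_width: 0.086
```

Request:
play_rows --pt "0.1 0 0" --yaw '[0]' --grip '[1]'

```text
time: 25.95
tool_pos: [0.4929, 0.155, 0.0552]
tool_rot: [0.448, -0.444, 0.55, -0.548]
contact_force: [0.3, 9.2, -2.2]
gripper_width: 0.089
```

Request:
play_rows --pt "-0.1 0 0" --pt "-0.1 0 0" --pt "-0.1 0 0" --yaw '[0, 0, 0]' --grip '[1, 1, 1]'

```text
time: 26.25
tool_pos: [0.4928, 0.1546, 0.0548]
tool_rot: [-0.445, 0.446, -0.548, 0.55]
contact_force: [-1.8, -5.2, 1.6]
gripper_width: 0.09
```

Request:
play_rows --pt "-0.1 0 0" --pt "-0.1 0 0" --yaw '[0, 0]' --grip '[1, 1]'

```text
time: 26.45
tool_pos: [0.4928, 0.1548, 0.0545]
tool_rot: [-0.444, 0.447, -0.548, 0.55]
contact_force: [-3.3, -11.8, 3.5]
gripper_width: 0.092
```

Request:
play_rows --pt "-0.1 0 0" --yaw '[0]' --grip '[1]'

```text
time: 26.55
tool_pos: [0.4928, 0.1551, 0.0545]
tool_rot: [-0.444, 0.448, -0.547, 0.551]
contact_force: [-4.6, -13.0, 4.4]
gripper_width: 0.095
```

Request:
play_rows --pt "-0.1 0 0" --yaw '[0]' --grip '[1]'

```text
time: 26.65
tool_pos: [0.4929, 0.1557, 0.0545]
tool_rot: [-0.443, 0.448, -0.547, 0.551]
contact_force: [-3.9, -13.8, 5.1]
gripper_width: 0.087
```

Request:
play_rows --pt "0 -0.05 0" --pt "0 0 0" --yaw '[0, 0]' --grip '[1, 1]'

```text
time: 26.85
tool_pos: [0.4931, 0.1567, 0.0547]
tool_rot: [-0.444, 0.447, -0.548, 0.55]
contact_force: [-1.9, -8.6, 1.8]
gripper_width: 0.09
```

Request:
play_rows --pt "-0.1 -0.03 0" --yaw '[0]' --grip '[1]'

```text
time: 26.95
tool_pos: [0.4931, 0.1575, 0.0548]
tool_rot: [-0.444, 0.447, -0.548, 0.55]
contact_force: [-1.0, -9.8, 0.1]
gripper_width: 0.091
```

Request:
play_rows --pt "-0.1 0 0" --yaw '[0]' --grip '[1]'

```text
time: 27.05
tool_pos: [0.4933, 0.1585, 0.0548]
tool_rot: [-0.444, 0.447, -0.548, 0.55]
contact_force: [-1.3, -10.7, 1.5]
gripper_width: 0.091
```

Request:
play_rows --pt "-0.1 0 0" --yaw '[0]' --grip '[1]'

```text
time: 27.15
tool_pos: [0.4935, 0.1594, 0.0548]
tool_rot: [-0.444, 0.447, -0.548, 0.55]
contact_force: [-2.0, -10.5, 1.4]
gripper_width: 0.085
```

Request:
play_rows --pt "-0.1 0 0" --yaw '[0]' --grip '[1]'

```text
time: 27.25
tool_pos: [0.4936, 0.1603, 0.0548]
tool_rot: [-0.444, 0.448, -0.548, 0.55]
contact_force: [-2.2, -11.1, 2.4]
gripper_width: 0.089
```

Request:
play_rows --pt "-0.1 0 0" --yaw '[0]' --grip '[1]'

```text
time: 27.35
tool_pos: [0.4939, 0.1613, 0.0548]
tool_rot: [-0.444, 0.448, -0.548, 0.55]
contact_force: [-2.7, -11.0, 2.9]
gripper_width: 0.094
```

Request:
play_rows --pt "-0.1 -0.04 0" --yaw '[0]' --grip '[1]'

```text
time: 27.45
tool_pos: [0.4941, 0.1626, 0.055]
tool_rot: [-0.444, 0.447, -0.548, 0.55]
contact_force: [-0.6, -8.2, -1.0]
gripper_width: 0.092
```

Request:
play_rows --pt "-0.1 -0.02 0" --yaw '[0]' --grip '[1]'

```text
time: 27.55
tool_pos: [0.4942, 0.1638, 0.0551]
tool_rot: [-0.444, 0.447, -0.548, 0.55]
contact_force: [-1.2, -8.1, -0.9]
gripper_width: 0.09
```

Request:
play_rows --pt "-0.1 0 0" --yaw '[0]' --grip '[1]'

```text
time: 27.65
tool_pos: [0.4944, 0.1648, 0.0551]
tool_rot: [-0.444, 0.447, -0.548, 0.55]
contact_force: [-1.7, -7.5, -1.1]
gripper_width: 0.089
```

Request:
play_rows --pt "-0.1 0 0" --yaw '[0]' --grip '[1]'

```text
time: 27.75
tool_pos: [0.4945, 0.1653, 0.055]
tool_rot: [-0.444, 0.448, -0.548, 0.55]
contact_force: [-1.6, -9.9, 0.7]
gripper_width: 0.09
```

Request:
play_rows --pt "-0.1 0 0" --yaw '[0]' --grip '[1]'

```text
time: 27.85
tool_pos: [0.4947, 0.1664, 0.0551]
tool_rot: [-0.444, 0.447, -0.548, 0.55]
contact_force: [-1.5, -11.0, 0.0]
gripper_width: 0.085
```

Request:
play_rows --pt "-0.1 0 0" --yaw '[0]' --grip '[1]'

```text
time: 27.95
tool_pos: [0.4949, 0.1671, 0.0551]
tool_rot: [-0.443, 0.448, -0.548, 0.55]
contact_force: [-1.5, -11.9, 0.2]
gripper_width: 0.092
```

Request:
play_rows --pt "-0.1 -0.03 0" --yaw '[0]' --grip '[1]'

```text
time: 28.05
tool_pos: [0.495, 0.1681, 0.0552]
tool_rot: [-0.443, 0.448, -0.548, 0.55]
contact_force: [-1.5, -8.7, -0.8]
gripper_width: 0.092
```

Request:
play_rows --pt "-0.05 0 0" --yaw '[0]' --grip '[1]'

```text
time: 28.15
tool_pos: [0.4951, 0.1688, 0.0552]
tool_rot: [-0.444, 0.448, -0.548, 0.55]
contact_force: [-1.9, -9.8, -0.9]
gripper_width: 0.091
```

Request:
play_rows --pt "-0.1 -0.01 0" --yaw '[0]' --grip '[1]'

```text
time: 28.25
tool_pos: [0.4952, 0.1693, 0.0552]
tool_rot: [-0.443, 0.448, -0.548, 0.55]
contact_force: [-1.4, -10.7, -0.1]
gripper_width: 0.093
```

Request:
play_rows --pt "-0.1 -0.01 0" --yaw '[0]' --grip '[1]'

```text
time: 28.35
tool_pos: [0.4955, 0.1705, 0.0553]
tool_rot: [-0.443, 0.448, -0.548, 0.55]
contact_force: [-1.7, -10.5, -0.9]
gripper_width: 0.092
```

Request:
play_rows --pt "-0.1 -0.01 0" --yaw '[0]' --grip '[1]'

```text
time: 28.45
tool_pos: [0.4956, 0.1713, 0.0553]
tool_rot: [-0.443, 0.448, -0.548, 0.55]
contact_force: [-0.6, -11.6, -0.5]
gripper_width: 0.092
```

```bash
python3 - <<'E'
from h import *
from plant import readout
f,k,R=snap("wrist","w14");s=readout.state();print(s["contact_force"].round(1),s["ft_torque"].round(2),s["tool_pos"].round(4))
print(R.round(4))
f,k,R=snap("top","t14");crop(f["image"],190,200,340,310,5,"pics/t14c.png");s=readout.state();print(s["contact_force"].round(1),s["tool_pos"].round(4))
E
```

```text
28.45 [0.4956 0.1713 0.0553] heading -101.88 q [ 0.19 -0.04  1.97 -0.01  1.22  0.4 ]
[-1.6 -9.8 -1.4] [-1.94  0.29 -0.06] [0.4957 0.1715 0.0553]
[[-0.2059 -0.003   0.9786]
 [-0.9785 -0.0068 -0.206 ]
 [ 0.0073 -1.     -0.0015]]
28.5 [0.4957 0.1715 0.0553] heading -101.88 q [ 0.19 -0.04  1.97 -0.01  1.22  0.4 ]
[ -1.2 -11.   -0.1] [0.4956 0.1715 0.0553]
```

View pics/w14.png

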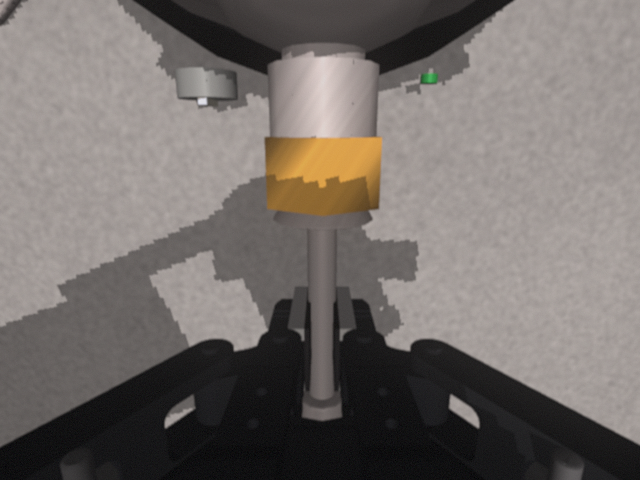

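View pics/t14c.png

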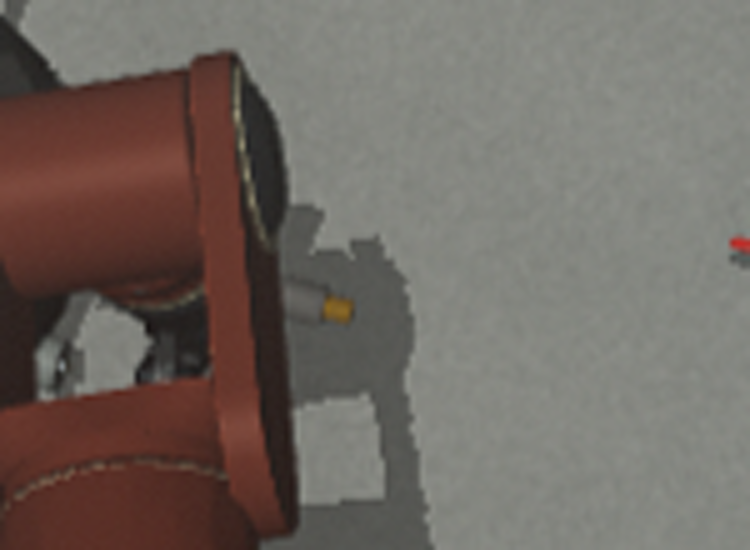

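Request:
play_rows --pt "0 0 0" --pt "0 0 0" --pt "0 0 0" --yaw '[0, 0, 0]' --grip '[1, 1, 1]'

```text
time: 28.85
tool_pos: [0.4957, 0.1715, 0.0553]
tool_rot: [-0.443, 0.448, -0.548, 0.55]
contact_force: [-0.8, -10.3, -1.0]
gripper_width: 0.089
```

```bash
python3 - <<'E'
from h import *
f,k=load("t14");q=onz(f,190+354/5-.1,200+311/5,.1);m=np.array([.5055,.2115,.1]);u=np.array([.2079,.9781,0]);print(q,"nose",(q-m)@u+.295)
E
```

```text
[0.48370598 0.10678542 0.1       ] nose 0.18804769322258652
```

Request:
play_rows --pt "-0.1 -0.01 0" --yaw '[0]' --grip '[1]'

```text
time: 28.95
tool_pos: [0.4957, 0.1717, 0.0553]
tool_rot: [-0.443, 0.448, -0.548, 0.551]
contact_force: [-0.9, -12.0, 0.3]
gripper_width: 0.087
```

Request:
play_rows --pt "-0.1 -0.01 0" --yaw '[0]' --grip '[1]'

```text
time: 29.05
tool_pos: [0.4958, 0.1725, 0.0553]
tool_rot: [-0.443, 0.448, -0.548, 0.551]
contact_force: [-0.9, -12.6, -0.9]
gripper_width: 0.09
```

Request:
play_rows --pt "-0.1 -0.01 0" --yaw '[0]' --grip '[1]'

```text
time: 29.15
tool_pos: [0.4959, 0.173, 0.0553]
tool_rot: [-0.442, 0.449, -0.547, 0.551]
contact_force: [-2.3, -16.8, -0.5]
gripper_width: 0.09
```

Request:
play_rows --pt "0 0 0" --pt "0 0 0" --pt "0 0 0" --yaw '[0, 0, 0]' --grip '[1, 1, 1]'

```text
time: 29.45
tool_pos: [0.4959, 0.1731, 0.0554]
tool_rot: [-0.442, 0.449, -0.547, 0.551]
contact_force: [-1.3, -14.6, -0.3]
gripper_width: 0.09
```

The last step met a sharp rise, 12.7 to 17 N. I'll ease back about 2 mm by measured position and use the reverse drag to separate spring force from friction.

Request:
play_rows --pt "0.1 0 0" --pt "0.1 0 0" --yaw '[0, 0]' --grip '[1, 1]'

```text
time: 29.65
tool_pos: [0.4959, 0.1731, 0.0555]
tool_rot: [-0.444, 0.447, -0.548, 0.55]
contact_force: [0.2, -5.1, -2.9]
gripper_width: 0.092
```

Request:
play_rows --pt "0.1 0 0" --yaw '[0]' --grip '[1]'

```text
time: 29.75
tool_pos: [0.4959, 0.1731, 0.0556]
tool_rot: [-0.444, 0.446, -0.549, 0.549]
contact_force: [1.0, -3.6, -4.6]
gripper_width: 0.09
```

Request:
play_rows --pt "0.1 0 0" --yaw '[0]' --grip '[1]'

```text
time: 29.85
tool_pos: [0.4959, 0.1731, 0.0557]
tool_rot: [0.445, -0.446, 0.549, -0.549]
contact_force: [1.9, -1.8, -5.6]
gripper_width: 0.089
```

Request:
play_rows --pt "0.05 0.03 0" --yaw '[0]' --grip '[1]'

```text
time: 29.95
tool_pos: [0.4959, 0.1731, 0.0557]
tool_rot: [0.445, -0.446, 0.549, -0.549]
contact_force: [1.9, 0.1, -4.5]
gripper_width: 0.09
```

Request:
play_rows --pt "0.05 0.02 0" --yaw '[0]' --grip '[1]'

```text
time: 30.05
tool_pos: [0.4959, 0.173, 0.0558]
tool_rot: [0.446, -0.445, 0.549, -0.549]
contact_force: [0.9, -0.3, -2.4]
gripper_width: 0.091
```

Request:
play_rows --pt "0.05 0.01 0" --yaw '[0]' --grip '[1]'

```text
time: 30.15
tool_pos: [0.496, 0.1728, 0.0561]
tool_rot: [0.446, -0.445, 0.549, -0.549]
contact_force: [0.1, 1.6, -3.9]
gripper_width: 0.093
```

Request:
play_rows --pt "0.05 0.01 0" --yaw '[0]' --grip '[1]'

```text
time: 30.25
tool_pos: [0.496, 0.1723, 0.0563]
tool_rot: [0.446, -0.445, 0.549, -0.549]
contact_force: [0.2, 2.5, -3.4]
gripper_width: 0.088
```

Request:
play_rows --pt "0.05 0.02 0" --yaw '[0]' --grip '[1]'

```text
time: 30.35
tool_pos: [0.4961, 0.1721, 0.0563]
tool_rot: [0.446, -0.445, 0.549, -0.549]
contact_force: [-0.5, 5.4, -2.2]
gripper_width: 0.091
```

Request:
play_rows --pt "0.05 0.02 0" --yaw '[0]' --grip '[1]'

```text
time: 30.45
tool_pos: [0.4961, 0.1714, 0.0562]
tool_rot: [0.446, -0.445, 0.549, -0.549]
contact_force: [0.3, 4.3, -1.6]
gripper_width: 0.093
```

Reverse drag is about 4.5 N against about 11.6 N forward at the same place, so friction is about 8 N and the spring about 3.5 N here. That puts contact near y ≈ 0.169 and half compression near y ≈ 0.173, so I'll push gently back to about 0.1728.

Request:
play_rows --pt "-0.1 0 0" --pt "-0.1 0 0" --pt "-0.1 0 0" --yaw '[0, 0, 0]' --grip '[1, 1, 1]'

```text
time: 30.75
tool_pos: [0.4963, 0.1713, 0.0558]
tool_rot: [-0.444, 0.447, -0.548, 0.55]
contact_force: [-2.5, -8.0, 1.8]
gripper_width: 0.095
```

Request:
play_rows --pt "-0.05 0 0" --yaw '[0]' --grip '[1]'

```text
time: 30.85
tool_pos: [0.4963, 0.1712, 0.0557]
tool_rot: [-0.444, 0.447, -0.547, 0.55]
contact_force: [-2.3, -9.6, 1.2]
gripper_width: 0.091
```

Request:
play_rows --pt "-0.05 0 0" --yaw '[0]' --grip '[1]'

```text
time: 30.95
tool_pos: [0.4963, 0.1715, 0.0555]
tool_rot: [-0.444, 0.448, -0.547, 0.55]
contact_force: [-0.9, -8.8, 0.5]
gripper_width: 0.092
```

Request:
play_rows --pt "-0.05 -0.02 0" --yaw '[0]' --grip '[1]'

```text
time: 31.05
tool_pos: [0.4963, 0.1717, 0.0554]
tool_rot: [-0.444, 0.448, -0.547, 0.551]
contact_force: [-1.6, -10.4, -1.0]
gripper_width: 0.094
```

Request:
play_rows --pt "-0.05 -0.01 0" --yaw '[0]' --grip '[1]'

```text
time: 31.15
tool_pos: [0.4963, 0.1717, 0.0554]
tool_rot: [-0.443, 0.448, -0.547, 0.551]
contact_force: [-1.7, -11.2, -0.5]
gripper_width: 0.089
```

Request:
play_rows --pt "-0.05 0 0" --yaw '[0]' --grip '[1]'

```text
time: 31.25
tool_pos: [0.4963, 0.1721, 0.0553]
tool_rot: [-0.443, 0.448, -0.547, 0.551]
contact_force: [-3.2, -12.5, 0.8]
gripper_width: 0.094
```

Request:
play_rows --pt "-0.05 0 0" --yaw '[0]' --grip '[1]'

```text
time: 31.35
tool_pos: [0.4963, 0.1725, 0.0553]
tool_rot: [-0.443, 0.448, -0.547, 0.551]
contact_force: [-2.5, -13.8, -0.4]
gripper_width: 0.085
```

Request:
play_rows --pt "0 0 0" --pt "0 0 0" --yaw '[0, 0]' --grip '[1, 1]'

```text
time: 31.55
tool_pos: [0.4964, 0.1726, 0.0553]
tool_rot: [-0.443, 0.448, -0.547, 0.551]
contact_force: [-2.3, -11.9, -0.1]
gripper_width: 0.094
```

Request:
play_rows --pt "0.1 0 0" --pt "0.1 0 0" --yaw '[0, 0]' --grip '[1, 1]'

```text
time: 31.75
tool_pos: [0.4964, 0.1727, 0.0554]
tool_rot: [-0.444, 0.446, -0.548, 0.55]
contact_force: [-0.2, -3.5, -2.3]
gripper_width: 0.094
```

Request:
play_rows --pt "0 0 0" --pt "0 0 0" --pt "0 0 0" --pt "0 0 0" --pt "0 0 0" --yaw '[0, 0, 0, 0, 0]' --grip '[0, 0, 0, 0, 0]'

```text
time: 32.25
tool_pos: [0.4968, 0.1748, 0.0561]
tool_rot: [-0.446, 0.445, -0.549, 0.549]
contact_force: [-1.1, 0.7, -0.2]
gripper_width: 0.498
```

```bash
python3 - <<'E'
from h import *
f,k,R=snap("wrist","w15")
f,k,R=snap("top","t15");crop(f["image"],190,200,340,310,5,"pics/t15c.png")
E
```

```text
32.25 [0.4968 0.1748 0.0561] heading -101.86 q [ 0.2  -0.04  1.97  0.    1.22  0.4 ]
32.3 [0.4968 0.1748 0.0561] heading -101.86 q [ 0.2  -0.04  1.97  0.    1.22  0.4 ]
```

View pics/w15.png

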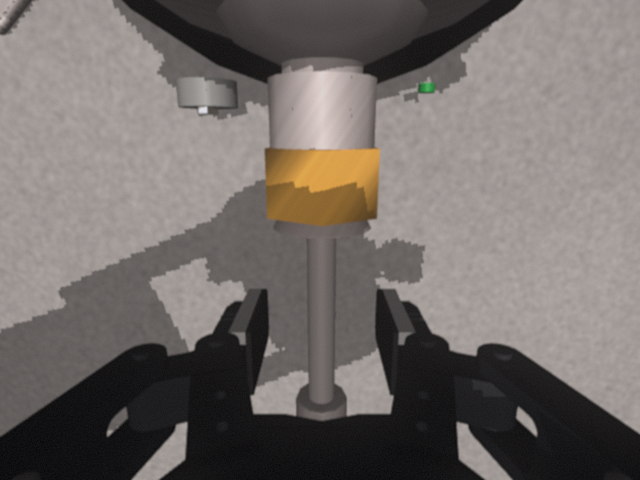

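View pics/t15c.png

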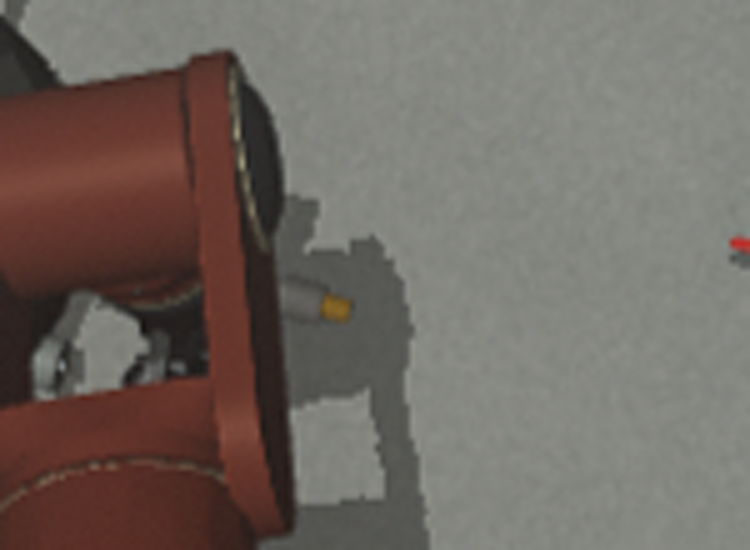

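Released. The probe stayed put, with its plug end about 1 mm further in than before. Now I'll lift the tool straight clear.

Request:
play_rows --pt "0 -0.5 0" --pt "0 -1.0 0" --pt "0 -1.5 0" --pt "0 -2 0" --pt "0 -2 0" --pt "0 -2 0" --pt "1 -2 0" --pt "2 -2 0" --pt "3 -2 0" --pt "3 -1 0" --pt "3 0 0" --pt "3 0 0" --yaw '[0, 0, 0, 0, 0, 0, 0, 0, 0, 0, 0, 0]' --grip '[0, 0, 0, 0, 0, 0, 0, 0, 0, 0, 0, 0]'

```text
time: 33.55
tool_pos: [0.466, 0.0266, 0.2185]
tool_rot: [-0.447, 0.445, -0.548, 0.55]
contact_force: [1.4, 0.1, -0.3]
gripper_width: 0.498
```

Request:
play_rows --pt "3 0 0" --pt "3 0 0" --pt "2 0 0" --pt "0 0 0" --pt "0 0 0" --yaw '[0, 0, 0, 0, 0]' --grip '[0, 0, 0, 0, 0]'

```text
time: 34.05
tool_pos: [0.4496, -0.0506, 0.2171]
tool_rot: [-0.446, 0.445, -0.549, 0.55]
contact_force: [0.4, -0.5, 1.0]
gripper_width: 0.498
```

```bash
python3 - <<'E'
from h import *
f,k,R=snap("wrist","w16")
f,k,R=snap("top","t16");crop(f["image"],190,200,340,310,5,"pics/t16c.png")
f,k,R=snap("side","s16");crop(f["image"],220,190,380,310,5,"pics/s16c.png")
E
```

```text
34.05 [ 0.4496 -0.0506  0.2171] heading -101.93 q [-0.28 -0.39  1.98  0.    1.55 -0.07]
34.1 [ 0.4496 -0.0501  0.2168] heading -101.87 q [-0.28 -0.39  1.98  0.    1.55 -0.07]
34.15 [ 0.4496 -0.0499  0.2166] heading -101.82 q [-0.28 -0.39  1.98  0.    1.55 -0.07]
```

View pics/t16.png

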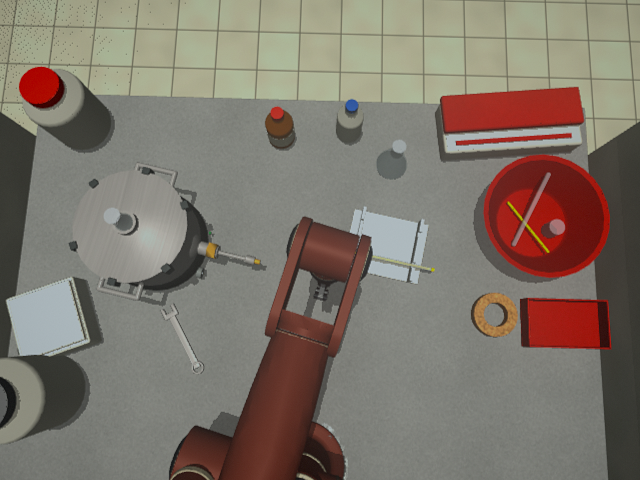

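View pics/t16c.png

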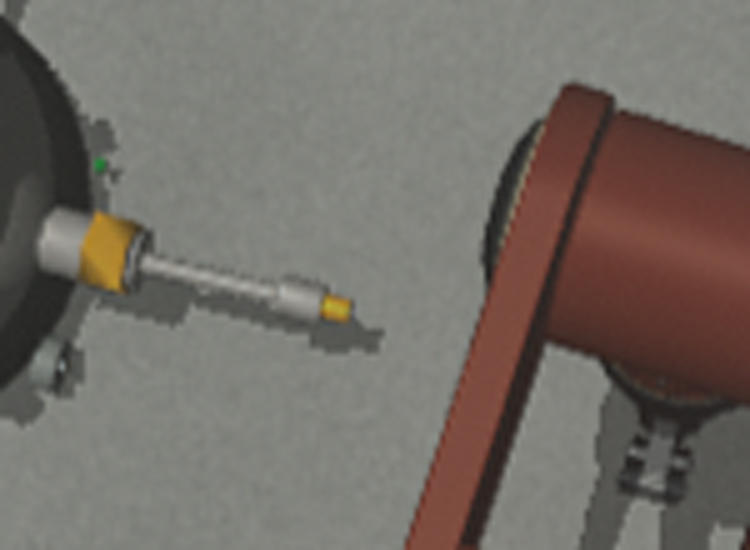

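View pics/s16c.png

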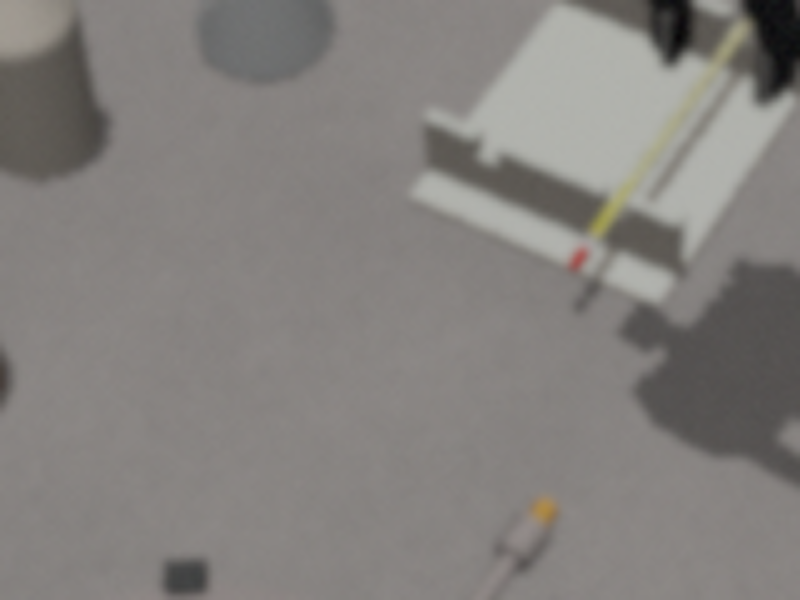

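```bash
python3 - <<'E'
from h import *
t,_=load("t16");s,_=load("s16")
p,e=tri(ray(t,190+352/5-.1,200+309.5/5-.1),ray(s,220+549/5,190+501/5))
m=np.array([.5055,.2115,.1]);v=m-p;print(p,e,"dist",np.linalg.norm(v),"mid x",.165-np.linalg.norm(v),"pitch",np.degrees(np.arcsin(v[2]/np.linalg.norm(v))),"yaw",np.degrees(np.arctan2(v[1],v[0])))
for n in("t14","t15","t16"):
    f,_=load(n);h=cv2.cvtColor(f["image"],cv2.COLOR_RGB2HSV)[250:275,235:275];mk=cv2.inRange(h,(15,150,90),(35,255,255));ys,xs=np.nonzero(mk);print(n,xs.mean()+235,ys.mean()+250,len(xs))
a=dict(np.load("pics/top0.npz"))["image"];d=cv2.absdiff(a,t["image"]).max(2)
for nm,(x0,y0,x1,y1) in dict(flask=(370,130,412,185),spanner=(155,300,210,375),cork=(470,290,520,340),thermoRight=(400,255,440,275)).items(): print(nm,(d[y0:y1,x0:x1]>40).sum())
E
```

```text
[0.48392086 0.10778281 0.09916674] 0.0016667215610089222 dist 0.10594153324313547 mid x 0.05905846675686453 pitch 0.45065294646160836 yaw 78.2468592696501
t14 257.1666666666667 261.3333333333333 18
t15 256.6666666666667 261.1111111111111 18
t16 256.6363636363636 261.27272727272725 22
flask 0
spanner 0
cork 0
thermoRight 0
```

```bash
python3 - <<'E'
from plant import workorder,readout
print(readout.state()["contact_force"]); print(workorder.job_done())
E
```

```text
[-0.53318138 -0.30624268  0.45313663]
the job is handed in; nothing more can be done
None
```

The probe is in the thermowell with its nose pressing on the bottom, released, and the job is handed in; no verdict was reported. I gripped it about 8 mm behind the middle of the stem and started the nose about 73 mm into the well. Then I regripped about 100 mm behind the middle, levelled it, and slid it to the bottom.

**Spring contact:**
- **Reading:** I read contact from the forces, because the bottom can't be seen. At one spot it took about 11.6 N to push in and 4.5 N to pull back, against 8 N each way from friction alone. That puts contact at about 186 mm.
- **Final press:** I went about 3.5 mm further, which should leave roughly 4–5 N on the spring, about half compressed. That figure is inferred, not measured directly.

**Last checks:**
- The middle of the stem is about 59 mm past the mouth, and the nose would be about 189 mm in uncompressed.
- The probe's pitch is about 0.5° and its yaw matches the bore. It did not move while the tool was withdrawn.
- The flask, spanner, cork ring and the visible end of the thermometer show no change from the start. The robot touches nothing.

**What disagreed or went wrong:**
- The fingertips are about 42 mm further back than the stated tool frame says. The first close shut above the stem; I corrected this from two camera views.
- Around 165–175 mm in, slight tilt raised the drag to 11–14 N, which looked like the bottom until I levelled the probe.
- One 1 mm step near the bottom read 17 N at the wrist (friction and spring together), so I eased back and pressed in again more gently.

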